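Put the reagent bottle away in the sliding-door case

ROBOT

A 6-joint arm with a two-finger parallel gripper is mounted at the origin on the work surface. World frame = base frame: x ahead of the robot, y to its left, z up, the work surface at z = 0. Lengths are in mm, angles in degrees, forces in N, time in s.
With the tool pointing down it reaches from about 350 to 850 mm from the base axis. Payload 8.1 kg.
Tool frame: the origin (TCP) lies midway between the tips of the shut fingers; the grasp point (between the pads) lies 19 mm behind it; x points along the fingers, y is the direction in which the jaws open and shut, and the axes are right-handed (so a half turn about x gives the same grasp; the last joint's range is limited). The gripper opens to 85 mm and grips with 20 to 120 N. Pads are 22 mm wide; open, the fingers measure 114 mm over their backs; the gripper's body (76 mm by 85 mm) begins 54 mm behind the grasp point. The pads swing forward as they close: fully open they stand 13 mm farther back than shut.
Start: joints at [63.805, 7.471, 85.268, -0, 87.261, -4.893], TCP at [217.955, 559.018, 208.792] pointing down, gripper open.
Joint ranges: [-169.43, 169.43], [-51.17, 129.36], [1.28, 143.12], [-76.62, 256.62], [0, 156.53], [-152.29, 152.29]. Speed limits (degrees/s): [136.94, 136.94, 159.86, 180, 180, 180].

INTERFACE

Orientations are given as [roll, pitch, yaw] about the fixed x, y, z axes, in that order (R = Rz(yaw) Ry(pitch) Rx(roll)).
In Python, from bench import sense, snapshot, hand_in gives the robot as it stands.
- The arm moves only by the tool drive_tool, never from a script. Its argument "deltas" is a list of rows, each a list of 7 numbers: the closure in counts, from 0 (fully open) to 255 (shut), then the shift along the tool's x, y, z in m, then the turn, a rotation vector about the tool's x, y, z in rad. A call has exactly 10 rows; each row is the pose to reach, as a shift and turn from the pose commanded when the call began, along the tool's axes at that moment; what a row does not reach only later rows make up. A row lasts 1/12 s, in which the tool goes at most 41.7 mm and 7.16 degrees, less where a joint would pass 70% of its speed; a pose out of reach is approached as far as the arm can. A call with a gripper value outside its range is refused whole. The fingers move at their own pace and stop on an object; "squeeze" is the grip in N (left out, the last holds). Time passes only in rows, so rows that repeat a pose let the fingers close, or fill a call up. It gives the time, the measured TCP pose, the force and the opening at its end, in the units of the state.
- sense(): the state, without advancing time (a new reading comes with each control period).
- snapshot(name): name is "side" or "top" or "wrist"; returns a dict with "frame" (480x640x3 uint8, blue, green, red), "fx", "fy", "cx", "cy" (pixels), "rvec" (rotation vector, rad) and "tvec" (3), from world to camera coordinates, as OpenCV has them. Camera axes: x right, y down, z forward; pixel columns grow to the right and rows downward; lengths in mm; the calibration is good to about 2 mm. The wrist camera is an equidistant fisheye: a pixel r from the principal point sees the ray r / f radians off the axis. A picture is of the moment at which its call begins. There is no depth.
- hand_in(): hands the job in, once; it reports no verdict.
The state is a dict: "time": time; "joint_pos": joint angles; "qd": joint speeds; "joint_efforts": joint torques, N m; "tool_pos": TCP position; "tcp_rot": TCP orientation; "ft_force": force on the tool from outside, world axes, zero at the start; "wrist_torque": the same for the moment, N m; "finger_gap": finger opening in mm.
Only numpy, scipy, OpenCV 4.12 (cv2) and the standard library are available. Lean on these libraries where they do the work, as an engineer would, in place of code of your own. Each camera call takes 0.05 s, during which the arm holds its last target.

TASK

Put the amber bottle away in the blue reagent case: slide the door over the bay with the cork pad fully open past its neighbour, carry the bottle upright and set it down gently, standing wholly on the cork pad, then slide that door fully shut again. Keep the other door shut, and do not disturb the bottle already stored or the things on the desk.

Things in the scene. Friction and masses are not known exactly. Their poses are not given: they have to be found in the camera images.
- case: Blue reagent case fixed on the desk: 420 mm along its y, 220 mm along its x, front wall 123 mm high, rear 163 mm. Origin: centre of its underside; x to its rear (away from the robot), y to its left, z up. Two bays (y 3 to 200 and -200 to -3 mm), partition 108 mm high, floor 8 mm above the desk. One bay holds the stored bottle, the other the cork pad.
- case_roof (a point): Middle of the roof of two clear bypass doors, 152 mm above the case's underside. Doors are 5 mm thick and rise to the rear by 0.2 rad; here the right door is at 152 mm, the left one, above it, at 162 mm. A fully open door leaves its bay clear from 38 to 200 mm off the middle and 185 mm in x; its pull then stands 20 mm off the middle. Pulls reach 191 mm above the desk.
- left_door (a joint): Left door (covers the y > 0 half, upper track, black edging and pull), clear plastic. 0 = shut; grows to 0.162 m (stop) as it slides towards the case's -y over the right door. Moves with about 1.5 N friction and stays where it is left.
- right_door (a joint): Right door (covers the y < 0 half, lower track, orange edging and pull), clear plastic. 0 = shut; grows to 0.162 m (stop) as it slides towards the case's +y beneath the left door. About 1.5 N friction, stays where it is left.
- left_door_grip (a point): Grip point of the left door's pull, a black upright rib near the outer end of the door: 14 mm thick along the case's y, 70 mm long across it, its top 12 mm above this point and the left door's top surface 14 mm below it. Moves with the door; with the door shut it is 182 mm left of the case's middle.
- right_door_grip (a point): Grip point of the right door's pull, an orange upright rib 14 mm thick along the case's y, 70 mm long across it, top 12 mm above this point, the right door's surface 24 mm below. Moves with the door; shut, it is 182 mm right of the case's middle. With the door open the left door's edge is about 5 mm from the rib, its top 14 mm below this point.
- pad: Round cork pad, 96 mm across, 4 mm thick, fixed on the floor of the free bay (left or right), seen through the clear door. Origin: centre of its underside, 8 mm above the desk; its top is 12 mm above the desk.
- bottle_mid (a point): The bottle to put away: amber glass, paper band, white cap, standing on the desk to one side of the case's front. 118 mm tall, body 58 mm across up to 66 mm, shoulder to 84 mm, cap 34 mm across from 84 mm to the top. About 0.3 kg. This point is on its axis, half-way up (59 mm above its underside). z is its axis.
- stored_mid (a point): Stored bottle of the same size, green glass with a black cap, standing in the other bay: leave alone. Point half-way up, 59 mm above its underside.
- jar_mid (a point): Clear jar with a blue lid, 72 mm across, 88 mm tall, on the desk opposite the amber bottle: leave alone. Point half-way up.
- chalk_box: Open cardboard box of chalk, 70 x 100 mm, 60 mm high with chalk, on the desk left of the case: leave alone. Origin: centre of its underside.
- eraser: Board eraser, 50 x 130 x 36 mm, on the desk right of the case: leave alone. Origin: centre of its underside.

How it is judged:
By the outcome, as a careful person would: the job done as asked, in the order asked, and still so for the second after the job is handed in, with the robot touching nothing.
It also fails if it takes over 64 s, if anything falls off the work surface, if the arm or the gripper's body presses on something with over 40 N, if the wrist force passes 120 N, or if a joint passes its speed limit or range.

## Working session

There is one attempt and no reset: what is moved stays moved. The work goes in short steps, Python scripts to look and compute and a tool call to move; the robot and the scene stay as the last step left them, time stands still between calls to the robot, and variables do not carry over. Pictures are saved under pics/ and viewed, and the job is handed in when it is done.

Besides the shell and the picture viewer there is one more tool, called after "Emit:" as name(argument=value, ...) on one line, values as JSON. drive_tool: Moves the arm, as the interface text tells. Its arguments: {"type":"object","properties":{"deltas":{"type":"array","items":{"type":"array","items":{"type":"number"}}},"squeeze":{"type":"number"}},"required":["deltas"]}

```bash
mkdir -p pics; ls
cat > h.py <<'E'
import numpy as np, cv2, pickle
def save(names, tag):
    from bench import snapshot
    d={}
    for n in names:
        s=snapshot(n); d[n]=s; cv2.imwrite(f'pics/{n}_{tag}.png',s['frame'])
    pickle.dump(d,open(f'{tag}.pkl','wb')); return d
def load(tag): return pickle.load(open(f'{tag}.pkl','rb'))
def cam(s):
    R=cv2.Rodrigues(np.array(s['rvec'],float))[0]; t=np.array(s['tvec'],float).ravel(); return R,-R.T@t
def ray(s,u,v,fish=False):
    R,c=cam(s); x=(u-s['cx'])/s['fx']; y=(v-s['cy'])/s['fy']
    if fish:
        th=np.hypot(x,y); k=np.sin(th)/th if th>0 else 1; d=np.array([x*k,y*k,np.cos(th)])
    else: d=np.array([x,y,1.])
    d=R.T@d; return c,d/np.linalg.norm(d)
def onz(s,u,v,z,fish=False):
    c,d=ray(s,u,v,fish); return c+d*(z-c[2])/d[2]
def proj(s,P,fish=False):
    R=cv2.Rodrigues(np.array(s['rvec'],float))[0]; p=R@np.array(P,float)+np.array(s['tvec'],float).ravel()
    if fish:
        r=np.hypot(p[0],p[1]); th=np.arctan2(r,p[2]); return np.array([s['cx']+s['fx']*th*p[0]/r, s['cy']+s['fy']*th*p[1]/r])
    return np.array([s['cx']+s['fx']*p[0]/p[2], s['cy']+s['fy']*p[1]/p[2]])
def two(s1,p1,s2,p2,f1=False,f2=False):
    a,d=ray(s1,*p1,f1); b,e=ray(s2,*p2,f2)
    A=np.array([d,-e]).T; k=np.linalg.lstsq(A,b-a,rcond=None)[0]
    x,y=a+d*k[0],b+e*k[1]; return (x+y)/2,np.linalg.norm(x-y)
E
python3 - <<'E'
from h import *
d=save(['side','top','wrist'],'a')
from bench import sense
print(sense())
for n in d: print(n,d[n]['fx'],d[n]['cx'],d[n]['cy'],cam(d[n])[1], cam(d[n])[0])
E
```

```text
pics
{'time': 0.15, 'joint_pos': array([ 6.38062269e+01,  7.50337117e+00,  8.53159183e+01,  8.14438929e-04,
        8.72635416e+01, -4.89224423e+00]), 'qd': array([-0.1451916 , -0.14393814, -0.20185038, -0.03177558,  0.08856415,
       -0.19017964]), 'joint_efforts': array([-5.67502811e-04, -5.70063865e+01, -5.01158416e+01, -3.08364624e-04,
        9.45021777e-03,  2.64325223e-05]), 'tool_pos': array([217.72346776, 558.59875747, 207.99487787]), 'tcp_rot': array([ -95.45490754,   89.91716503, -116.75647592]), 'ft_force': array([ 0.75216046, -0.03172289, -0.19532034]), 'wrist_torque': array([-0.06899321,  0.00240446,  0.03005931]), 'finger_gap': 85.41127347116792}
side 467.3959587316691 324.86350966166333 235.5229673940314 [ 122.26516221 -703.24656654  969.67562146] [[ 0.87359173 -0.48662256  0.00599856]
 [-0.34590252 -0.6295452  -0.69571854]
 [ 0.3423287   0.60569904 -0.71828945]]
top 494.6389101308479 323.3424503444894 240.09797369438377 [ 454.10626468   13.24925268 1116.65489456] [[ 0.03071546 -0.99952765  0.00102173]
 [-0.99654418 -0.03070267 -0.07718188]
 [ 0.07717679  0.00135248 -0.99701651]]
wrist 371.64829954431775 325.42421811191525 240.25282966483775 [139.73145998 589.67847293 373.4508855 ] [[ 0.36348525  0.93159889 -0.00140613]
 [ 0.88075505 -0.34315472  0.32636693]
 [ 0.30356055 -0.11986802 -0.94524211]]
```

View pics/top_a.png

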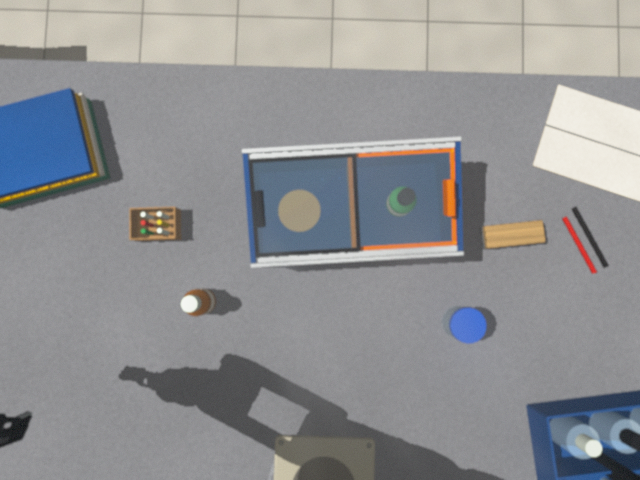

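View pics/side_a.png

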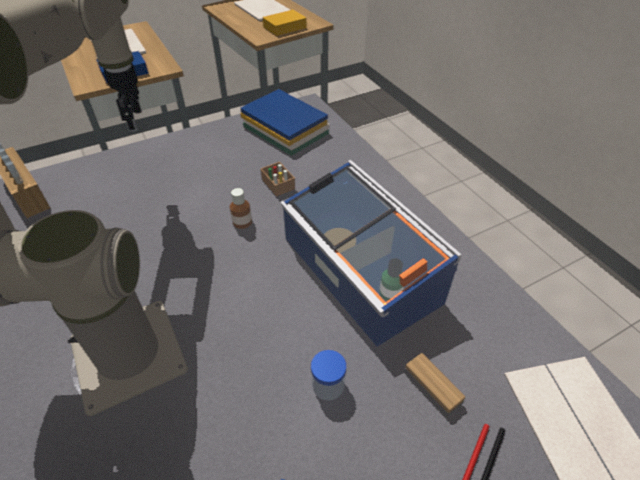

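View pics/wrist_a.png

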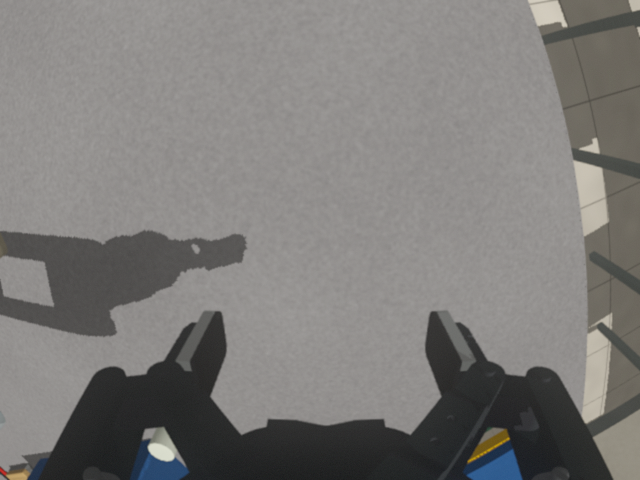

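The top view shows the cork pad at about (299,211) under the left door, with the black pull at (258,208). The stored green bottle is in the right bay at (402,200), the amber bottle's cap is at (190,303), the jar at (468,325), the chalk at (154,224) and the eraser at (514,235). So the left door is the one to open.

Run:
```python
from h import *
d=load('a'); T=d['top'];S=d['side']
im=T['frame']; hsv=cv2.cvtColor(im,cv2.COLOR_BGR2HSV)
def cc(m,n=6,mina=60):
    k,l,st,ce=cv2.connectedComponentsWithStats(m.astype(np.uint8))
    return [(st[i],ce[i].round(1)) for i in range(1,k) if st[i][4]>mina]
h,s,v=[hsv[...,i].astype(int) for i in range(3)]
g=im.max(2).astype(int)
print('white',cc((v>190)&(s<40)))
print('orange',cc((h<15)&(s>190)&(v>180)))
print('black',cc((v<45)))
print('pad', hsv[211,299], im[211,299]); 
pm=(h>8)&(h<28)&(abs(v-hsv[211,299,2])<35)&(s>40)
pm[:,:262]=0;pm[:,335:]=0
print('pad',cc(pm))
bl=cc((h>105)&(h<125)&(s>200)&(v>100)); print('blue',bl)
for tag,s_,c in (('top',T,(230,130,480,280)),('topb',T,(165,270,245,330)),('sideb',S,(220,180,260,235)),('side',S,(270,150,470,350))):
    x0,y0,x1,y1=c; f=min(800/(x1-x0),600/(y1-y0)); cv2.imwrite(f'pics/crop_{tag}.png',cv2.resize(s_['frame'][y0:y1,x0:x1],None,fx=f,fy=f,interpolation=cv2.INTER_CUBIC)); print(tag,f)
```

```text
white [(array([  0,   0,  47,   9, 384], dtype=int32), array([23.3,  3.7])), (array([ 50,   0,  91,  11, 937], dtype=int32), array([96.9,  4.7])), (array([ 144,    0,   92,   14, 1192], dtype=int32), array([191.1,   6.1])), (array([ 239,    0,   92,   17, 1435], dtype=int32), array([286.3,   7.4])), (array([ 334,    0,   92,   20, 1678], dtype=int32), array([380.9,   8.7])), (array([ 429,    0,   92,   22, 1917], dtype=int32), array([475.9,  10.1])), (array([ 524,    0,   92,   25, 2165], dtype=int32), array([570.7,  11.4])), (array([620,   0,  20,  26, 502], dtype=int32), array([629.5,  12.1])), (array([   0,   11,   46,   36, 1550], dtype=int32), array([22.2, 27.9])), (array([  47,   12,   94,   50, 3733], dtype=int32), array([96.9, 34.1])), (array([ 141,   15,   95,   50, 4364], dtype=int32), array([188.1,  39.3])), (array([ 237,   18,   94,   49, 4297], dtype=int32), array([283.5,  42.1])), (array([ 332,   20,   94,   50, 4369], dtype=int32), array([379.1,  44.7])), (array([ 429,   23,   93,   50, 4302], dtype=int32), array([474.6,  47.5])), (array([ 524,   26,   94,   50, 4363],
[... 406 characters left out ...]
3.5])), (array([584, 440,  18,  17, 238], dtype=int32), array([592.9, 447.8])), (array([274, 455,  24,  25, 175], dtype=int32), array([281.6, 466.9]))]
orange [(array([403, 149,  48,   4,  71], dtype=int32), array([427.8, 150.8])), (array([444, 152,  11,  64, 367], dtype=int32), array([449.8, 191.9])), (array([564, 218,  31,  54, 158], dtype=int32), array([579. , 244.8]))]
black [(array([  0, 415,  30,  31, 491], dtype=int32), array([ 12.8, 428.3])), (array([599, 455,  41,  25, 380], dtype=int32), array([618.9, 470.1]))]
pad [ 20  52 158] [126 147 158]
pad [(array([ 279,  191,   41,   40, 1276], dtype=int32), array([298.8, 210.3]))]
blue []
top 3.2
topb 10.0
sideb 10.909090909090908
side 3.0
```

View pics/crop_top.png

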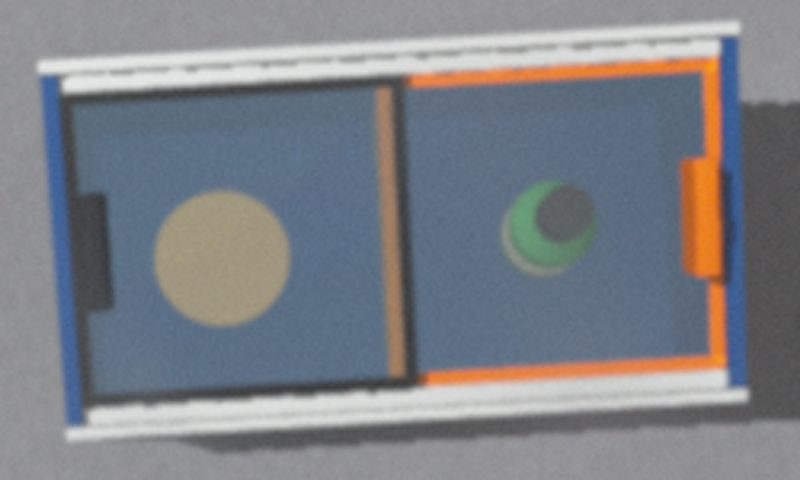

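View pics/crop_side.png

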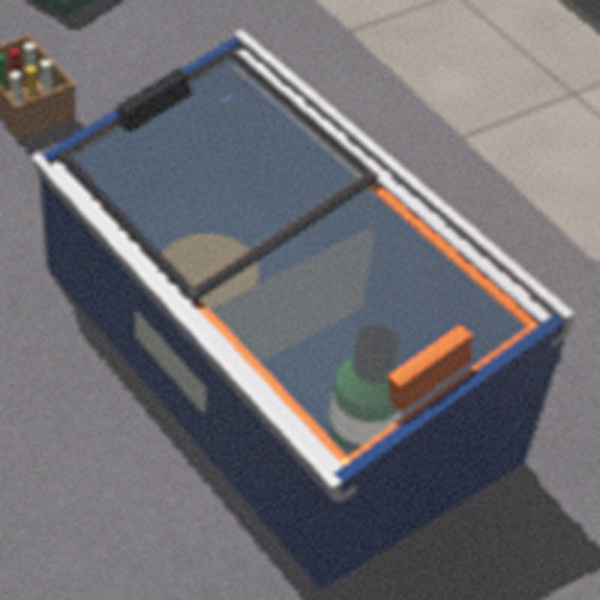

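View pics/crop_topb.png

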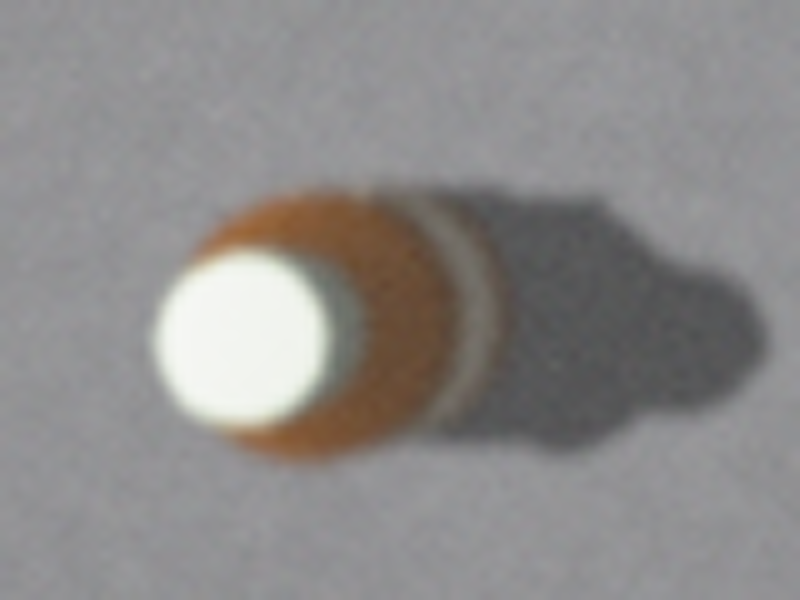

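View pics/crop_sideb.png

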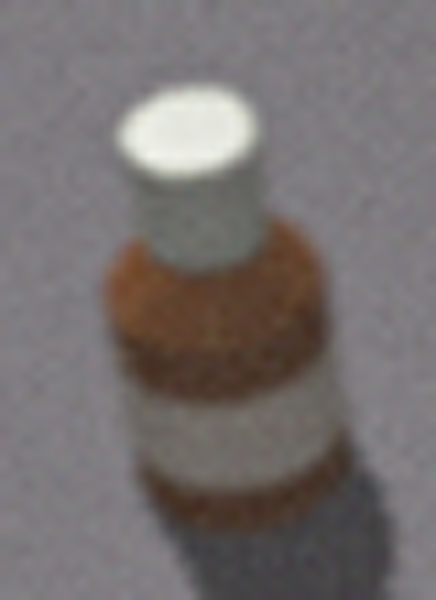

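```bash
cat > m1.py <<'E'
from h import *
d=load('a'); T=d['top'];S=d['side']
ct=lambda x,y:(x/3.2+230,y/3.2+130)
cs=lambda x,y:(x/3+270,y/3+150)
c={}
for n,p,q,z in (('RL',(38,65),(240,33),163),('RR',(740,26),(572,314),163),('FL',(67,437),(38,157),123),('FR',(748,398),(335,485),123)):
    a=onz(T,*ct(*p),z); b=onz(S,*cs(*q),z); t,e=two(T,ct(*p),S,cs(*q)); c[n]=a; print(n,a.round(1),b.round(1),t.round(1),round(e,1))
for n in 'RF':
    v=c[n+'L']-c[n+'R']; print(n,np.linalg.norm(v), 'yaw',np.degrees(np.arctan2(-v[0],v[1])))
print('mean',sum(c.values())/4)
print('cap',onz(T,189.3,303.7,118),onz(S,237.3,192.1,118),two(T,(189.3,303.7),S,(237.3,192.1)))
print('pad',onz(T,298.9,210.4,12))
# pad side-view ignoring; pull top face
print('pull', [onz(T,*ct(*p),188).round(1) for p in ((77,195),(82,309),(110,308),(104,194))])
print('pull side', [onz(S,*cs(*p),188).round(1) for p in ((118,105),(126,114),(189,85),(180,70))])
print('stored cap', onz(T,*ct(565,212),126),'jar',onz(T,468.5,325,88),'chalk',onz(T,154,223,60),'eraser',onz(T,514,234,36))
E
python3 m1.py
```

```text
RL [699.5 179.6 163. ] [712.9 200.3 163. ] [694.9 175.1 185.8] 2.7
RR [ 737.2 -250.2  163. ] [ 752.4 -228.4  163. ] [ 730.5 -243.6  189.3] 2.4
FL [473.3 158.2 123. ] [486.5 174.9 123. ] [475.2 154.  144.3] 5.0
FR [ 510.9 -268.5  123. ] [ 521.9 -250.8  123. ] [ 510.4 -262.5  145.5] 1.7
R 431.5337788986744 yaw 5.013023293983834
F 428.3162544621279 yaw 5.03806322072163
mean [605.24993934 -45.2350777  143.        ]
cap [395.32508346 279.23575817 118.        ] [396.45826693 279.24603921 118.        ] (array([395.82937706, 278.85764652, 118.59011051]), np.float64(1.0243798074237769))
pad [604.91848926  71.78293784  12.        ]
pull [array([615.5, 148.8, 188. ]), array([547.7, 143. , 188. ]), array([548.8, 126.5, 188. ]), array([616.5, 132.8, 188. ])]
pull side [array([548.4, 135.1, 188. ]), array([548.8, 121.1, 188. ]), array([616. , 129.3, 188. ]), array([619.5, 151.5, 188. ])]
stored cap [ 624.90327554 -150.94925848  126.        ] jar [ 367.67515181 -289.49197256   88.        ] chalk [561.51226911 379.32149097  60.        ] eraser [ 564.05420418 -403.02156863   36.        ]
```

```bash
cat > plan.py <<'E'
from h import *
from scipy.spatial.transform import Rotation as Ro
import sys
def plan(pos,yaw=None,s=None):
    """shift(m) & rotvec in tool axes to reach pos with tool x down, tool y along world heading yaw(deg)"""
    from bench import sense
    s=s or sense(); R=Ro.from_euler('xyz',s['tcp_rot'],degrees=True); M=R.as_matrix()
    print('t',round(s['time'],2),'pos',s['tool_pos'].round(1),'F',s['ft_force'].round(1),'gap',round(s['finger_gap'],1))
    print('x',M[:,0].round(3),'y',M[:,1].round(3),'z',M[:,2].round(3),'yheading',np.degrees(np.arctan2(M[1,1],M[0,1])).round(2),'q',s['joint_pos'].round(1))
    print('shift',(M.T@(np.array(pos)-s['tool_pos'])/1000).round(4))
    if yaw is not None:
        for y in (yaw,yaw+180):
            a=np.radians(y); Y=np.array([np.cos(a),np.sin(a),0]); X=np.array([0,0,-1.]); G=np.c_[X,Y,np.cross(X,Y)]
            print(y,'rotvec',Ro.from_matrix(M.T@G).as_rotvec().round(4))
if __name__=='__main__':
    a=list(map(float,sys.argv[1:])); plan(a[:3],a[3] if len(a)>3 else None)
E
python3 plan.py 584 138 250 94.9
python3 - <<'E'
from h import *
d=load('a')
a=d['top']['frame'][170:240,230:290]; b=d['side']['frame'][165:205,300:340]
cv2.imwrite('pics/pull.png',np.hstack([cv2.resize(a,(480,560),interpolation=2),np.zeros((560,20,3),np.uint8)+255]))
cv2.imwrite('pics/pull2.png',cv2.resize(b,(600,600),interpolation=2))
E
```

```text
t 0.15 pos [217.7 558.6 208. ] F [ 0.8 -0.  -0.2] gap 85.4
x [-0.001 -0.001 -1.   ] y [ 0.363  0.932 -0.001] z [ 0.932 -0.363 -0.   ] yheading 68.7 q [63.8  7.5 85.3  0.  87.3 -4.9]
shift [-0.0417 -0.2589  0.494 ]
94.9 rotvec [-0.4573 -0.0005  0.0014]
274.9 rotvec [2.6843e+00 1.9000e-03 6.0000e-04]
```

View pics/pull.png

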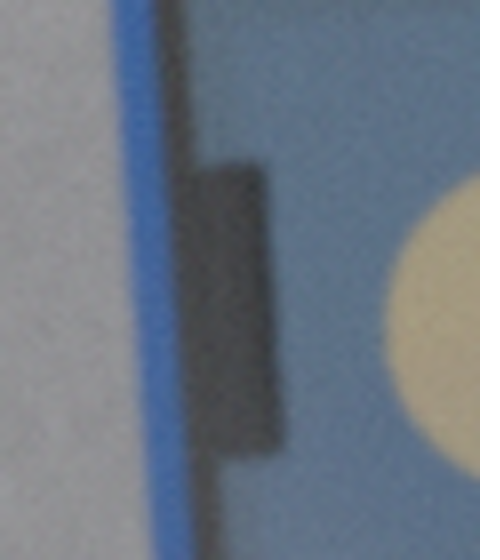

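View pics/pull2.png

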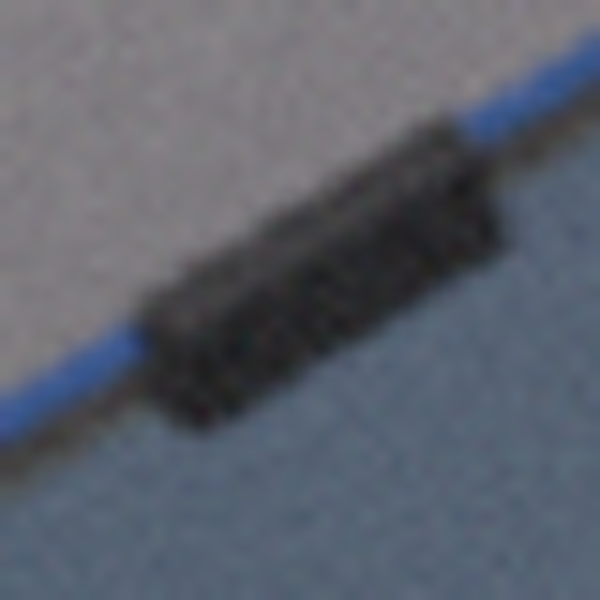

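The close-ups show the rib spanning x≈178–280 and y≈160–455 in the top crop. It's a plain black block, and I'll check its height from the wrist camera once I'm close.

Emit:
drive_tool(deltas=[[60,-0.02,-0.015,0.03,-0.03,0,0],[110,-0.042,-0.03,0.06,-0.07,0,0],[110,-0.042,-0.046,0.09,-0.12,0,0],[110,-0.042,-0.062,0.12,-0.17,0,0],[110,-0.042,-0.08,0.15,-0.22,0,0],[110,-0.042,-0.096,0.18,-0.27,0,0],[110,-0.042,-0.112,0.21,-0.32,0,0],[110,-0.042,-0.128,0.24,-0.37,0,0],[110,-0.042,-0.144,0.27,-0.42,0,0],[110,-0.042,-0.16,0.3,-0.457,0,0]], squeeze=40)

```text
time: 0.98
tool_pos: [440.0, 299.4, 250.6]
tcp_rot: [-161.2, 90.0, -156.2]
ft_force: [0.7, 0.8, 0.2]
finger_gap: 48.7
```

```bash
python3 plan.py 584 138 250 94.9
```

```text
t 0.98 pos [440.  299.4 250.6] F [0.7 0.8 0.2] gap 48.7
x [-0. -0. -1.] y [-0.088  0.996 -0.   ] z [ 0.996  0.088 -0.   ] yheading 95.04 q [ 28.7  -3.9  92.5   0.   91.4 -66.3]
shift [ 0.0006 -0.1735  0.1293]
94.9 rotvec [ 0.0024 -0.0003  0.0001]
274.9 rotvec [-3.1392e+00 -1.0000e-04 -4.0000e-04]
```

Emit:
drive_tool(deltas=[[110,0,-0.025,0.018,0,0,0],[110,0,-0.05,0.037,0,0,0],[110,0,-0.08,0.06,0,0,0],[110,0,-0.11,0.082,0,0,0],[110,0,-0.14,0.104,0,0,0],[110,0,-0.16,0.12,0,0,0],[110,0,-0.17,0.127,0,0,0],[110,0,-0.1735,0.1295,0,0,0],[110,0,-0.1735,0.1295,0,0,0],[110,0,-0.1735,0.1295,0,0,0]])

```text
time: 1.82
tool_pos: [582.4, 140.1, 250.6]
tcp_rot: [143.3, 89.9, 148.3]
ft_force: [0.1, 0.1, 0.1]
finger_gap: 48.5
```

```bash
python3 - <<'E'
from h import *
save(['wrist','side','top'],'b')
E
python3 plan.py 584 138 250 94.9
```

```text
t 1.97 pos [582.4 140.5 251. ] F [-1.1  0.3 -0.2] gap 48.2
x [ 0.  0. -1.] y [-0.087  0.996  0.   ] z [0.996 0.087 0.   ] yheading 94.99 q [  8.7   6.5  81.9   0.   91.6 -86.3]
shift [ 0.001  -0.0026  0.0014]
94.9 rotvec [ 0.0015  0.0002 -0.0003]
274.9 rotvec [-3.1401e+00  5.0000e-04  2.0000e-04]
```

View pics/wrist_b.png

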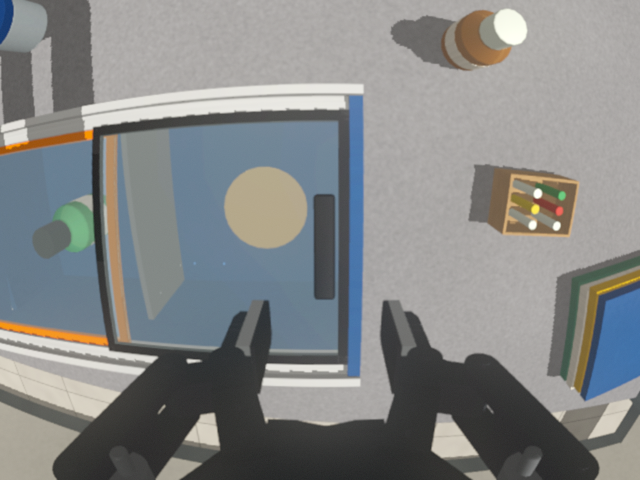

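View pics/side_b.png

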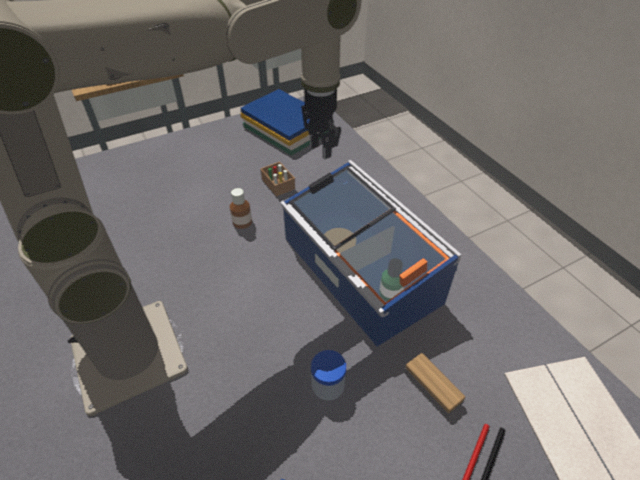

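The wrist view shows the black pull clearly at columns 314–335, rows 195–299. The pad is centred near (265,208) and the left wall's corners near (363,90) and (359,383).

Run:
```python
from h import *
d=load('b'); W=d['wrist'];T=d['top'];S=d['side']
im=W['frame']
cv2.imwrite('pics/wb.png',cv2.resize(im[180:310,290:370],None,fx=4,fy=4,interpolation=2))
for z in (180,188,191):
  print(z,[onz(W,u,v,z,True).round(1) for u,v in ((314,195),(334,195),(335,299),(315,299))])
print('pad',onz(W,265.5,208,12,True))
print('cap',onz(W,510,27,118,True))
print('cap tri',two(W,(510,27),load('a')['top'],(189.3,303.7),True))
print('railFL', two(W,(363,88),T,(250.9,266.6),True),two(W,(359,384),T,(241.9,150.3),True))
```

```text
180 [array([549.9, 130.2, 180. ]), array([548.8, 143.1, 180. ]), array([624. , 150.9, 180. ]), array([625.2, 136.6, 180. ])]
188 [array([548.1, 130.3, 188. ]), array([547.1, 142.8, 188. ]), array([619.8, 150.3, 188. ]), array([621. , 136.5, 188. ])]
191 [array([547.5, 130.3, 191. ]), array([546.4, 142.7, 191. ]), array([618.2, 150.1, 191. ]), array([619.4, 136.4, 191. ])]
pad [605.24139933  74.61803765  12.        ]
cap [396.81133449 282.21663519 118.        ]
cap tri (array([396.39875609, 280.13601617, 119.45928255]), np.float64(3.2008522339969034))
railFL (array([473.02334348, 160.25151323, 114.52868651]), np.float64(1.740735643393746)) (array([691.87794422, 175.2841559 , 192.82793981]), np.float64(1.750447227384225))
```

View pics/wb.png

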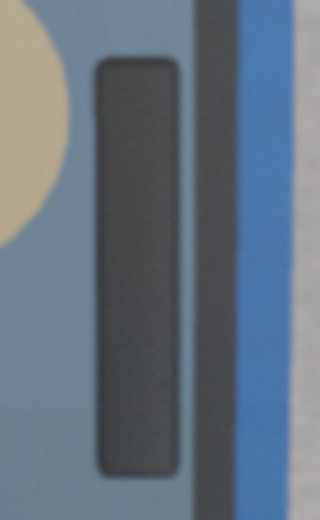

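Emit:
drive_tool(deltas=[[110,0.01,-0.0006,0.0016,0,0,0],[110,0.025,-0.0006,0.0016,0,0,0],[110,0.04,-0.0006,0.0016,0,0,0],[110,0.053,-0.0006,0.0016,0,0,0],[110,0.064,-0.0006,0.0016,0,0,0],[110,0.071,-0.0006,0.0016,0,0,0],[110,0.075,-0.0006,0.0016,0,0,0],[110,0.077,-0.0006,0.0016,0,0,0],[110,0.077,-0.0006,0.0016,0,0,0],[110,0.077,-0.0006,0.0016,0,0,0]])

```text
time: 2.8
tool_pos: [585.2, 138.7, 174.5]
tcp_rot: [4.0, 89.9, 8.9]
ft_force: [-0.3, 0.8, 0.9]
finger_gap: 48.5
```

```bash
python3 - <<'E'
from h import *
d=save(['wrist','side'],'c')
f=np.hstack([cv2.resize(d['wrist']['frame'][170:400,200:430],(400,400)),cv2.resize(d['side']['frame'][110:240,270:400],(400,400))])
cv2.imwrite('pics/c.png',f)
E
python3 plan.py 584 138 170 94.9
```

```text
t 2.9 pos [585.3 138.7 174.8] F [ 0.5  0.4 -0.1] gap 48.8
x [ 0.001  0.    -1.   ] y [-0.085  0.996  0.   ] z [0.996 0.085 0.002] yheading 94.88 q [  8.4   8.6  87.6   0.   83.7 -86.4]
shift [ 0.0048 -0.0006 -0.0014]
94.9 rotvec [-0.0004  0.0015 -0.0001]
274.9 rotvec [ 3.1412e+00 -2.0000e-04 -2.4000e-03]
```

View pics/c.png

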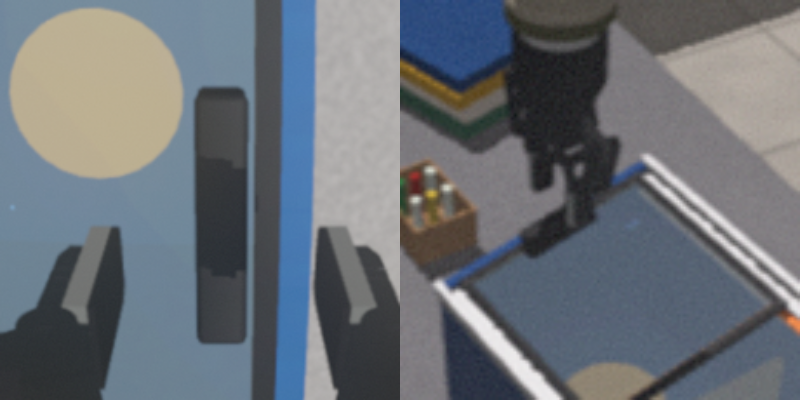

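The fingers straddle the pull, so I can close on it.

Emit:
drive_tool(deltas=[[150,0.001,0,0,0,0,0],[180,0.002,0,0,0,0,0],[255,0.002,0,0,0,0,0],[255,0.002,0,0,0,0,0],[255,0.002,0,0,0,0,0],[255,0.002,0,0,0,0,0],[255,0.002,0,0,0,0,0],[255,0.002,0,0,0,0,0],[255,0.002,0,0,0,0,0],[255,0.002,0,0,0,0,0]], squeeze=25)

```text
time: 3.73
tool_pos: [584.7, 138.6, 171.8]
tcp_rot: [175.8, 90.0, -179.3]
ft_force: [-1.0, 0.1, 0.7]
finger_gap: -0.3
```

```bash
python3 plan.py 584 138 170 94.9
```

```text
t 3.73 pos [584.7 138.6 171.8] F [-1.   0.1  0.7] gap -0.3
x [-0. -0. -1.] y [-0.085  0.996  0.   ] z [ 0.996  0.085 -0.   ] yheading 94.88 q [  8.5   8.7  87.8   0.   83.5 -86.4]
shift [ 0.0018 -0.0006 -0.0008]
94.9 rotvec [-0.0003 -0.0001 -0.    ]
274.9 rotvec [ 3.1413e+00 -0.0000e+00  1.0000e-04]
```

Run:
```python
from h import *
d=save(['wrist','side'],'d')
f=np.hstack([cv2.resize(d['wrist']['frame'][170:400,200:430],(400,400),interpolation=2),cv2.resize(d['side']['frame'][130:210,280:360],(400,400),interpolation=2)])
cv2.imwrite('pics/d.png',f)
```

```text
(no output)
```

View pics/d.png

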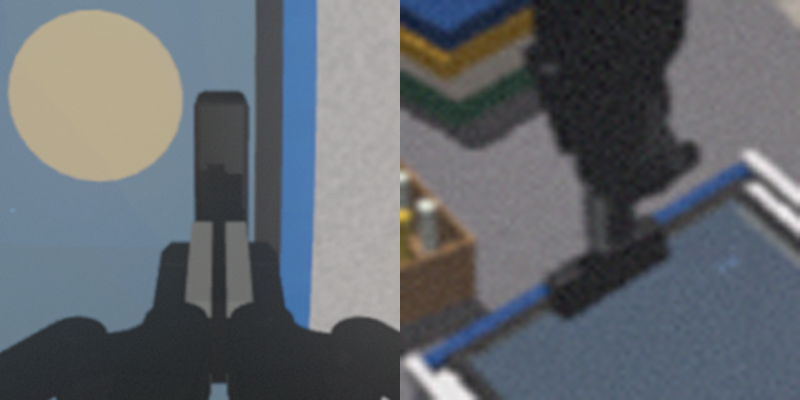

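Run:
```python
from h import *
d=load('d'); W=d['wrist'];S=d['side']
for z in (171.8,180,191):
  p=proj(S,(584.7,138.6,z)); q=proj(W,(584.7,138.6,z),True)
  print(z,p,(p-[280,130])*5,q,(q-[200,170])*400/230)
f=cv2.resize(S['frame'][145:215,290:350],(686,800)[::-1] if 0 else (600,700),interpolation=2)
cv2.imwrite('pics/d2.png',f[:600])
f=cv2.resize(W['frame'][200:380,260:400],None,fx=4,fy=4,interpolation=2)
cv2.imwrite('pics/d3.png',f[:600])
```

```text
171.8 [320.92182009 184.75094166] [204.60910046 273.75470828] [324.79386804 290.62963803] [217.03281398 209.79067483]
180 [320.9216371  182.35056376] [204.6081855  261.75281881] [324.77361264 298.34490082] [216.9975872  223.20852317]
191 [320.92138886 179.09436794] [204.60694432 245.4718397 ] [324.74397653 309.73319989] [216.94604613 243.01426069]
```

View pics/d2.png

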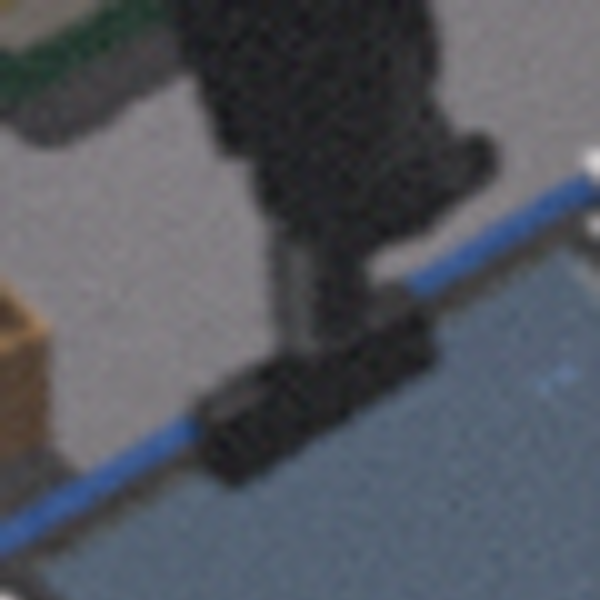

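View pics/d3.png

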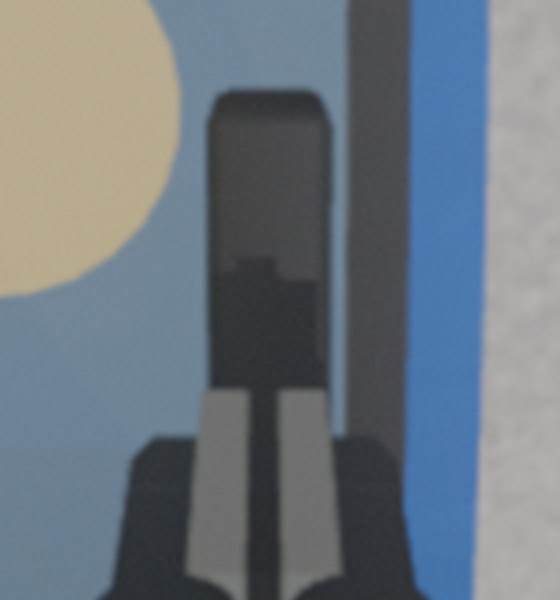

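Run:
```python
from h import *
d=load('d'); W=d['wrist'];S=d['side'];B=load('b')['wrist']; C=load('c')['wrist']
for z in (171.8,180,188,195):
  print(z,proj(W,(573.7,137.6,z),True),proj(S,(573.7,137.6,z)), proj(S,(584.7,131,z)))
  # tip in free view b / c : inner tip edges
for n,s,P in (('b',B,(582.4,140.5,251.)),('c',C,(585.3,138.7,174.8))):
  for dz in (0,8,16,24): print(n,dz,[proj(s,np.array(P)+[-.087*k-11,.996*k-1,dz],True).round(0) for k in (-24.3,24.3)])
# stereo of rib between wrist b and wrist d/c: front-top edge rows
for z in (165,172,180,188,191,195):
  print(z,'b front',onz(B,324,198,z,True).round(1),'c front',onz(C,200+222*.575,170+90*.575,z,True).round(1),'rear b',onz(B,325,299,z,True).round(1),'rear c',onz(C,200+222*.575,170+343*.575,z,True).round(1))
```

```text
171.8 [324.65000232 270.36733172] [317.4606867 186.2471397] [322.304874   186.37019954]
180 [324.62245345 277.43469096] [317.44394328 183.84539692] [322.31130878 183.96859295]
188 [324.59337133 284.93992898] [317.42745312 181.4799811 ] [322.31764625 181.60330704]
195 [324.56594291 292.06113364] [317.41289683 179.39196771] [322.3232405  179.51540485]
b 0 [array([276., 271.]), array([375., 271.])]
b 8 [array([274., 278.]), array([377., 277.])]
b 16 [array([271., 285.]), array([380., 285.])]
b 24 [array([269., 293.]), array([382., 293.])]
c 0 [array([275., 271.]), array([374., 271.])]
c 8 [array([273., 278.]), array([377., 277.])]
c 16 [array([271., 285.]), array([379., 285.])]
c 24 [array([268., 293.]), array([381., 293.])]
165 b front [554.6 137.1 165. ] c front [552.3 137.3 165. ] rear b [632.6 144.4 165. ] rear c [641.1 145.1 165. ]
172 b front [553.1 137.  172. ] c front [550.3 137.  172. ] rear b [628.9 144.1 172. ] rear c [635.5 144.5 172. ]
180 b front [551.3 136.8 180. ] c front [547.9 136.8 180. ] rear b [624.6 143.8 180. ] rear c [629.1 143.9 180. ]
188 b front [549.5 136.7 188. ] c front [545.6 136.5 188. ] rear b [620.4 143.4 188. ] rear c [622.8 143.3 188. ]
191 b front [548.9 136.7 191. ] c front [544.7 136.4 191. ] rear b [618.8 143.3 191. ] rear c [620.4 143.1 191. ]
195 b front [548.  136.6 195. ] c front [543.6 136.3 195. ] rear b [616.6 143.1 195. ] rear c [617.2 142.8 195. ]
```

Run:
```python
from h import *
A=load('a')['side'];B=load('b')['side'];Y=np.array([.363,.932,0])
for dz in (0,10,20,30): print(dz,[proj(A,np.array([217.7,558.6,208+dz])+Y*k).round(1) for k in (-43,43)],[proj(B,np.array([582.4,140.5,251.+dz])+np.array([-.087,.996,0])*k).round(1) for k in (-24,24)])
cv2.imwrite('pics/e1.png',np.hstack([cv2.resize(A['frame'][80:150,95:165],(400,400),interpolation=2),cv2.resize(B['frame'][110:180,290:360],(400,400),interpolation=2)]))
```

```text
0 [array([136.6, 140.6]), array([140.8, 123.9])] [array([325.1, 165.3]), array([314.6, 155.7])]
10 [array([135.6, 137.6]), array([139.8, 120.9])] [array([325.1, 162. ]), array([314.5, 152.5])]
20 [array([134.6, 134.6]), array([138.8, 117.9])] [array([325.1, 158.8]), array([314.5, 149.2])]
30 [array([133.6, 131.5]), array([137.9, 114.9])] [array([325.2, 155.5]), array([314.5, 146. ])]
```

View pics/e1.png

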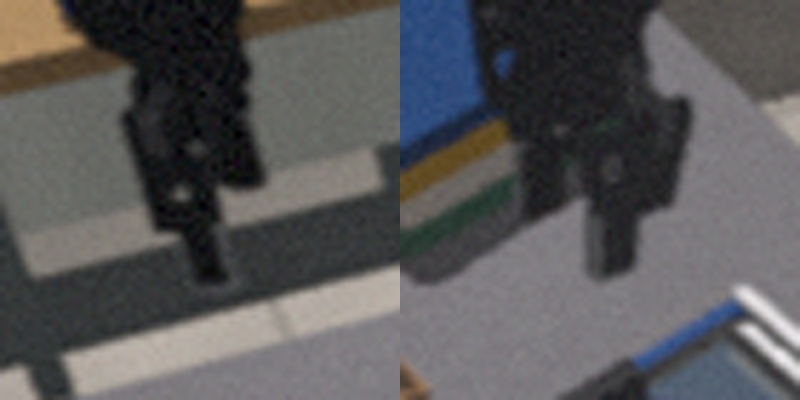

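Closed, the gripper missed the rib. Both views put the visible fingertips about 18–20 mm short of the reported TCP, at roughly z 191, just over the rib's top. I'll re-open, go about 17 mm lower while watching the force, and close again.

Emit:
drive_tool(deltas=[[110,0,0,0,0,0,0],[110,0,0,0,0,0,0],[110,0,0,0,0,0,0],[110,0,0,0,0,0,0],[110,0.004,0.0,0,0,0,0],[110,0.008,0.0,0,0,0,0],[110,0.012,0.0,0,0,0,0],[110,0.015,0.0,0,0,0,0],[110,0.015,0.0,0,0,0,0],[110,0.015,0.0,0,0,0,0]])

```text
time: 4.67
tool_pos: [584.5, 138.6, 156.3]
tcp_rot: [-175.8, 89.9, -170.9]
ft_force: [-0.2, 0.1, 0.3]
finger_gap: 48.5
```

Emit:
drive_tool(deltas=[[160,0,0,0,0,0,0],[180,0,0,0,0,0,0],[200,0,0,0,0,0,0],[255,0,0,0,0,0,0],[255,0,0,0,0,0,0],[255,0,0,0,0,0,0],[255,0,0,0,0,0,0],[255,0,0,0,0,0,0],[255,0,0,0,0,0,0],[255,0,0,0,0,0,0]])

```text
time: 5.5
tool_pos: [585.0, 138.7, 157.2]
tcp_rot: [3.5, 90.0, 8.4]
ft_force: [-1.0, 0.7, 4.7]
finger_gap: 13.3
```

```bash
python3 - <<'E'
from h import *
d=save(['wrist','side'],'f')
f=np.hstack([cv2.resize(d['wrist']['frame'][170:400,200:430],(400,400),interpolation=2),cv2.resize(d['side']['frame'][140:220,280:360],(400,400),interpolation=2)])
cv2.imwrite('pics/f.png',f)
E
python3 plan.py 584 138 170 94.9
```

```text
t 5.6 pos [585.  138.7 157.2] F [-1.7  0.4  6. ] gap 13.2
x [ 0.001  0.    -1.   ] y [-0.085  0.996  0.   ] z [0.996 0.085 0.001] yheading 94.88 q [  8.5   9.2  88.7   0.   82.  -86.4]
shift [-0.0128 -0.0007 -0.001 ]
94.9 rotvec [-0.0003  0.0006 -0.0001]
274.9 rotvec [ 3.1413e+00 -2.0000e-04 -9.0000e-04]
```

View pics/f.png

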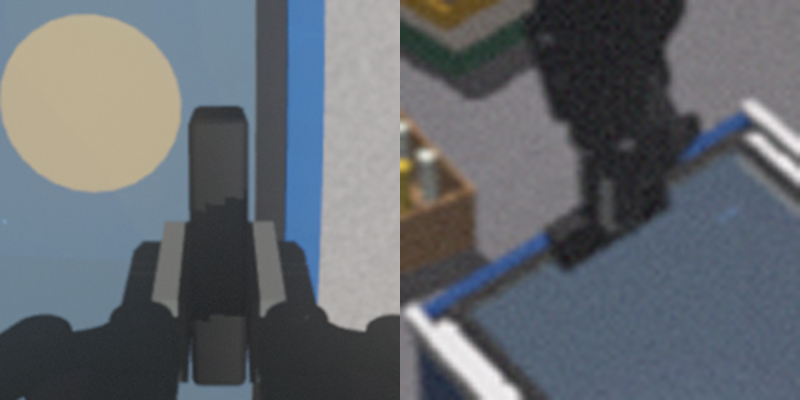

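Gripped: the gap reads 13.3 mm on the 14 mm rib. I'll lift 1.5 mm to take the tips off the glass, then slide.

Emit:
drive_tool(deltas=[[255,-0.0015,0,0,0,0,0],[255,-0.0015,-0.004,0,0,0,0],[255,-0.0015,-0.012,0,0,0,0],[255,-0.0015,-0.024,0,0,0,0],[255,-0.0015,-0.038,0,0,0,0],[255,-0.0015,-0.052,0,0,0,0],[255,-0.0015,-0.066,0,0,0,0],[255,-0.0015,-0.08,0,0,0,0],[255,-0.0015,-0.094,0,0,0,0],[255,-0.0015,-0.108,0,0,0,0]])

```text
time: 6.43
tool_pos: [594.4, 31.0, 157.3]
tcp_rot: [57.5, 89.9, 62.4]
ft_force: [6.4, 3.2, -5.3]
finger_gap: 13.1
```

```bash
python3 plan.py 584 138 170 94.9
```

```text
t 6.43 pos [594.4  31.  157.3] F [ 6.4  3.2 -5.3] gap 13.1
x [ 0.001  0.001 -1.   ] y [-0.085  0.996  0.001] z [0.996 0.085 0.001] yheading 94.9 q [ -2.    8.3  89.7   0.1  81.9 -96.9]
shift [-0.0126  0.1075 -0.0012]
94.9 rotvec [-0.      0.0006 -0.0009]
274.9 rotvec [ 3.1415e+00 -1.4000e-03 -9.0000e-04]
```

Emit:
drive_tool(deltas=[[255,0,-0.012,0.0003,0,0,0],[255,0,-0.024,0.0006,0,0,0],[255,0,-0.034,0.0009,0,0,0],[255,0,-0.042,0.0012,0,0,0],[255,0,-0.048,0.0012,0,0,0],[255,0,-0.052,0.0012,0,0,0],[255,0,-0.054,0.0012,0,0,0],[255,0,-0.055,0.0012,0,0,0],[255,0,-0.056,0.0012,0,0,0],[255,0,-0.056,0.0012,0,0,0]])

```text
time: 7.27
tool_pos: [599.0, -22.0, 157.3]
tcp_rot: [116.5, 89.7, 121.5]
ft_force: [-0.1, 10.4, -8.4]
finger_gap: 13.1
```

```bash
python3 - <<'E'
from h import *
d=save(['side','top'],'g')
f=np.hstack([cv2.resize(d['top']['frame'][130:280,230:480],(500,300),interpolation=2),cv2.resize(d['side']['frame'][130:350,260:470],(300,300),interpolation=2)])
cv2.imwrite('pics/g.png',f)
E
python3 plan.py 584 138 170 94.9
```

```text
t 7.37 pos [599.  -22.  157.3] F [ 0.8 10.1 -8.5] gap 13.0
x [-0.002  0.003 -1.   ] y [-0.087  0.996  0.004] z [ 0.996  0.087 -0.002] yheading 94.97 q [  -7.1    9.2   88.8    0.2   82.2 -102.1]
shift [-0.0121  0.1608 -0.0011]
94.9 rotvec [ 0.0012 -0.002  -0.0037]
274.9 rotvec [-3.1404e+00  5.8000e-03 -3.1000e-03]
```

View pics/g.png

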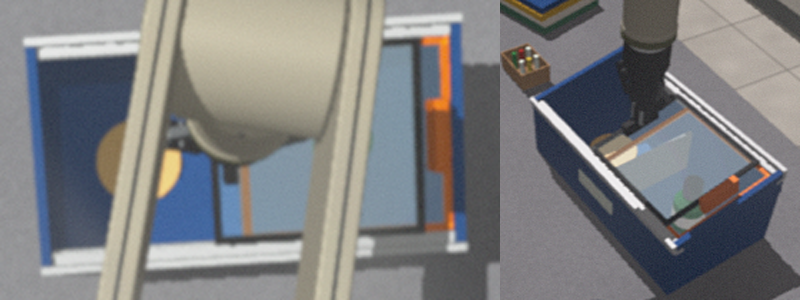

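The door is against its stop, after 161 mm of travel and with 10 N on it. I'll release, rise and go over to the bottle.

Emit:
drive_tool(deltas=[[255,0,0.0015,0,0,0,0],[120,0,0.0015,0,0,0,0],[100,0,0.0015,0,0,0,0],[80,0,0.0015,0,0,0,0],[80,0,0.0015,0,0,0,0],[80,-0.02,0.0015,0,0,0,0],[80,-0.045,0.0015,0,0,0,0],[80,-0.07,0.0015,0,0,0,0],[80,-0.09,0.0015,0,0,0,0],[80,-0.095,0.0015,0,0,0,0]])

```text
time: 8.2
tool_pos: [601.8, -23.7, 258.7]
tcp_rot: [-13.5, 89.6, -8.7]
ft_force: [0.5, -0.3, 0.9]
finger_gap: 58.9
```

```bash
python3 plan.py 396 279.5 200 94.9
```

```text
t 8.2 pos [601.8 -23.7 258.7] F [ 0.5 -0.3  0.9] gap 58.9
x [ 0.007 -0.001 -1.   ] y [-0.085  0.996 -0.002] z [0.996 0.085 0.007] yheading 94.86 q [  -7.1    6.5   81.1   -0.    91.9 -102. ]
shift [ 0.0569  0.3197 -0.1798]
94.9 rotvec [-0.0007  0.0072  0.0017]
274.9 rotvec [ 3.1409e+00  2.7000e-03 -1.1400e-02]
```

Emit:
drive_tool(deltas=[[80,0,0.015,-0.009,0,0,0],[80,0,0.045,-0.026,0,0,0],[80,0,0.08,-0.045,0,0,0],[80,0,0.115,-0.065,0,0,0],[80,0.01,0.15,-0.085,0,0,0],[80,0.02,0.185,-0.105,0,0,0],[80,0.03,0.22,-0.124,0,0,0],[80,0.04,0.255,-0.144,0,0,0],[80,0.05,0.29,-0.163,0,0,0],[80,0.05,0.32,-0.18,0,0,0]])

```text
time: 9.03
tool_pos: [390.5, 281.3, 200.6]
tcp_rot: [-159.1, 89.8, -154.3]
ft_force: [1.3, 0.3, -0.4]
finger_gap: 58.6
```

Emit:
drive_tool(deltas=[[80,0,0,0,0,0,0],[80,0,0,0,0,0,0],[80,0,0,0,0,0,0],[80,0,0,0,0,0,0],[80,0,0,0,0,0,0],[80,0,0,0,0,0,0],[80,0,0,0,0,0,0],[80,0,0,0,0,0,0],[80,0,0,0,0,0,0],[80,0,0,0,0,0,0]])

```text
time: 9.87
tool_pos: [393.3, 280.2, 203.3]
tcp_rot: [-152.9, 90.0, -148.1]
ft_force: [-0.1, -0.0, 0.1]
finger_gap: 58.5
```

```bash
python3 - <<'E'
from h import *
d=save(['wrist','side','top'],'k')
E
python3 plan.py 396 279.5 200 94.9
```

```text
t 10.02 pos [393.2 280.4 203.3] F [ 0.8 -1.  -0.8] gap 59.0
x [ 0.  0. -1.] y [-0.085  0.996  0.   ] z [0.996 0.085 0.   ] yheading 94.88 q [ 29.4 -10.8 103.8   0.   87.  -65.5]
shift [ 0.0033 -0.0011  0.0027]
94.9 rotvec [-0.0003  0.     -0.    ]
274.9 rotvec [ 3.1413 -0.     -0.    ]
```

View pics/wrist_k.png

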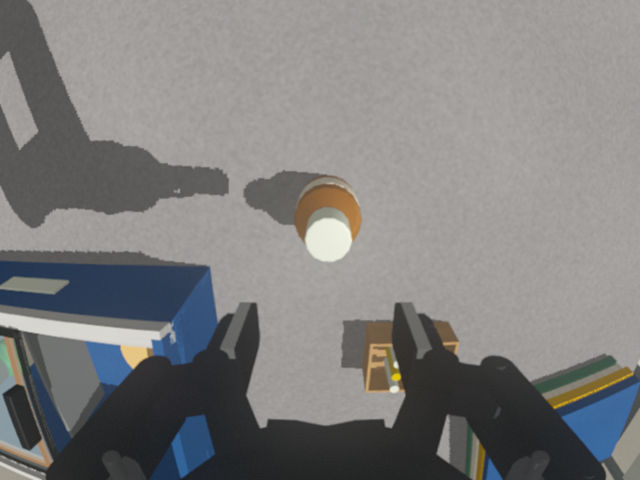

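View pics/top_k.png

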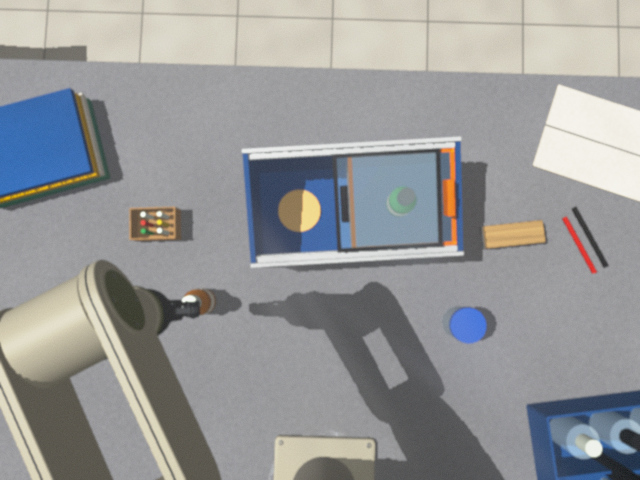

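View pics/side_k.png

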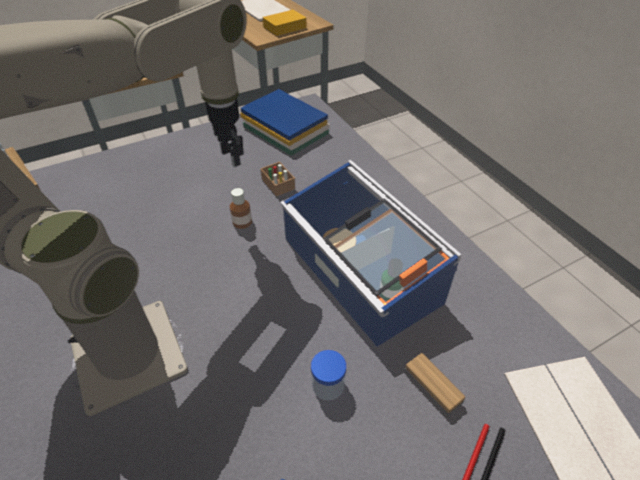

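The door is fully open with the pad clear, and the right door is still shut (its orange edge is in place). In the wrist view the cap is at about (329,240), centred between the fingers at columns 258 and 396.

Run:
```python
from h import *
k=load('k');W=k['wrist'];T=k['top'];S=k['side']
hsv=cv2.cvtColor(W['frame'],cv2.COLOR_BGR2HSV); m=((hsv[...,2]>190)&(hsv[...,1]<45)).astype(np.uint8); m[:190]=0;m[275:]=0;m[:,:290]=0;m[:,370:]=0
c=max(cv2.findContours(m,0,1)[0],key=cv2.contourArea); e=cv2.fitEllipse(c); print(e)
print('cap W',onz(W,*e[0],118,True),'rays W/T',two(W,e[0],load('a')['top'],(189.3,303.7),True),two(W,e[0],S,(237.3,192.1),True))
# pad now
h=cv2.cvtColor(T['frame'],cv2.COLOR_BGR2HSV); pm=((h[...,0]>8)&(h[...,0]<30)&(h[...,1]>60)).astype(np.uint8); pm[:185]=0;pm[235:]=0;pm[:,:272]=0;pm[:,325:]=0
c=max(cv2.findContours(pm,0,1)[0],key=cv2.contourArea); e=cv2.fitEllipse(c); print(e); print('pad',onz(T,*e[0],12))
u,_=e[0],0
print('pad dia', np.linalg.norm(onz(T,e[0][0]-e[1][0]/2,e[0][1],12)-onz(T,e[0][0]+e[1][0]/2,e[0][1],12)))
cv2.imwrite('pics/k1.png',np.hstack([cv2.resize(S['frame'][120:200,200:280],(400,400),interpolation=2),cv2.resize(W['frame'][280:420,220:430],(600,400),interpolation=2)[:,:400]]))
for dz in (0,10,20,30): print(dz,proj(S,np.array([393.2,280.4,203.3+dz])+np.array([-.085,.996,0])*-29.5))
```

```text
((328.3163757324219, 239.4929962158203), (43.23564910888672, 45.596351623535156), 79.89913940429688)
cap W [395.42354779 282.76021591 118.        ] rays W/T (array([395.83238745, 281.59025987, 114.32959057]), np.float64(3.047164278355576)) (array([397.04393355, 282.89821414, 114.67852052]), np.float64(0.9210691856854728))
((299.15252685546875, 210.25567626953125), (40.97385025024414, 41.272193908691406), 83.21844482421875)
pad [605.26309986  71.22626671  12.        ]
pad dia 92.20030633695809
0 [236.86490955 173.50532938]
10 [236.36771047 170.46209645]
20 [235.86459722 167.38266431]
30 [235.35546363 164.2663832 ]
```

View pics/k1.png

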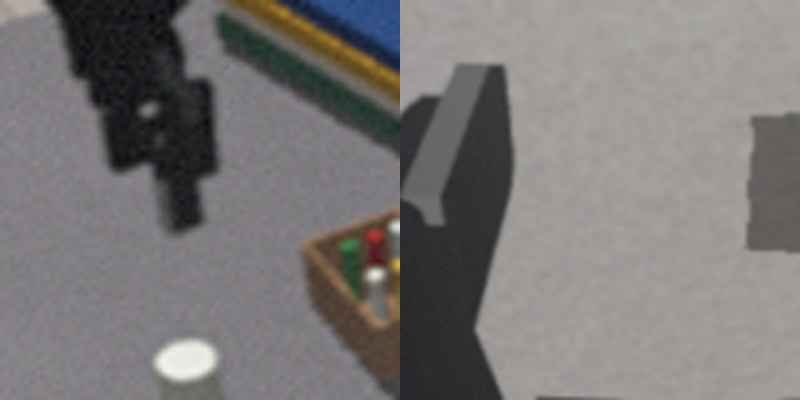

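Emit:
drive_tool(deltas=[[80,0.015,0.0004,0.0028,0,0,0],[80,0.035,0.0004,0.0028,0,0,0],[80,0.057,0.0004,0.0028,0,0,0],[80,0.078,0.0004,0.0028,0,0,0],[80,0.096,0.0004,0.0028,0,0,0],[80,0.11,0.0004,0.0028,0,0,0],[80,0.118,0.0004,0.0028,0,0,0],[80,0.122,0.0004,0.0028,0,0,0],[80,0.124,0.0004,0.0028,0,0,0],[80,0.124,0.0004,0.0028,0,0,0]])

```text
time: 10.85
tool_pos: [396.2, 281.2, 79.7]
tcp_rot: [23.8, 90.0, 28.6]
ft_force: [-0.3, -0.3, -0.0]
finger_gap: 58.7
```

```bash
python3 - <<'E'
from h import *
d=save(['wrist','side'],'l')
f=np.hstack([cv2.resize(d['wrist']['frame'][170:400,200:430],(400,400),interpolation=2),cv2.resize(d['side']['frame'][160:240,200:280],(400,400),interpolation=2)])
cv2.imwrite('pics/l.png',f)
E
python3 plan.py 396 281 78 94.9
```

```text
t 10.95 pos [396.7 281.4  80.3] F [-0.5 -0.   0.7] gap 58.5
x [ 0.001  0.001 -1.   ] y [-0.085  0.996  0.001] z [0.996 0.085 0.002] yheading 94.88 q [ 29.3  -4.5 111.3  -0.   73.2 -65.6]
shift [ 0.0023 -0.0003 -0.0007]
94.9 rotvec [-0.0003  0.0015 -0.0007]
274.9 rotvec [ 3.1413e+00 -1.0000e-03 -2.4000e-03]
```

View pics/l.png

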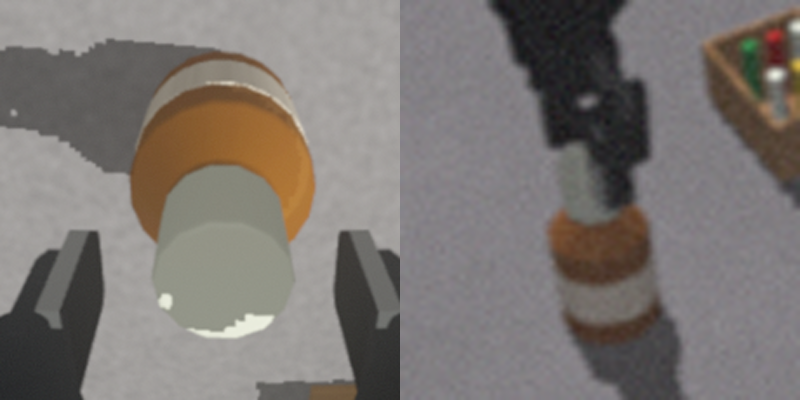

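The fingers straddle the cap, with tips near its lower end. Closing.

Emit:
drive_tool(deltas=[[110,0,0,0,0,0,0],[125,0,0,0,0,0,0],[135,0,0,0,0,0,0],[145,0,0,0,0,0,0],[160,0,0,0,0,0,0],[200,0,0,0,0,0,0],[255,0,0,0,0,0,0],[255,0,0,0,0,0,0],[255,0,0,0,0,0,0],[255,0,0,0,0,0,0]], squeeze=45)

```text
time: 11.78
tool_pos: [396.3, 281.3, 79.8]
tcp_rot: [31.5, 89.9, 36.4]
ft_force: [-1.1, 0.9, 5.1]
finger_gap: 32.1
```

Emit:
drive_tool(deltas=[[255,-0.002,0,0,0,0,0],[255,-0.005,0,0,0,0,0],[255,-0.01,0,0,0,0,0],[255,-0.02,0,0,0,0,0],[255,-0.03,0,0,0,0,0],[255,-0.04,0,0,0,0,0],[255,-0.05,0,0,0,0,0],[255,-0.055,0,0,0,0,0],[255,-0.058,0,0,0,0,0],[255,-0.06,0,0,0,0,0]])

```text
time: 12.62
tool_pos: [396.3, 281.2, 140.0]
tcp_rot: [25.7, 89.9, 30.5]
ft_force: [0.8, -0.7, -1.9]
finger_gap: 32.4
```

```bash
python3 - <<'E'
from h import *
d=save(['wrist','side'],'m')
f=np.hstack([cv2.resize(d['wrist']['frame'][170:400,200:430],(400,400),interpolation=2),cv2.resize(d['side']['frame'][140:240,190:290],(400,400),interpolation=2)])
cv2.imwrite('pics/m.png',f)
E
python3 plan.py 396 281 78 94.9
```

```text
t 12.72 pos [396.  281.  139.4] F [ 0.1  0.3 -2.3] gap 32.3
x [ 0.  0. -1.] y [-0.085  0.996  0.   ] z [0.996 0.085 0.   ] yheading 94.88 q [ 29.3  -8.  108.   -0.   80.  -65.6]
shift [ 0.0614 -0.     -0.    ]
94.9 rotvec [-0.0004  0.0002 -0.0001]
274.9 rotvec [ 3.1412e+00 -1.0000e-04 -3.0000e-04]
```

View pics/m.png

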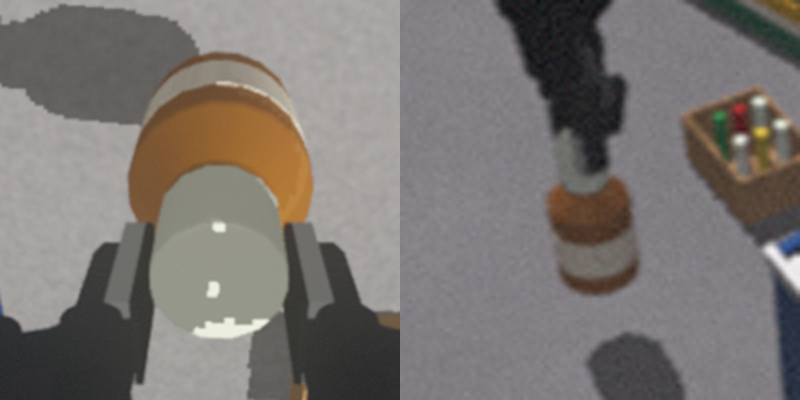

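Bottle lifted upright: the gap holds at 32 mm and the load is about 2–3 N. I'll raise it above the rails.

Emit:
drive_tool(deltas=[[255,-0.005,0,0,0,0,0],[255,-0.016,0,0,0,0,0],[255,-0.032,0,0,0,0,0],[255,-0.05,0,0,0,0,0],[255,-0.068,0,0,0,0,0],[255,-0.086,0,0,0,0,0],[255,-0.104,0,0,0,0,0],[255,-0.122,0,0,0,0,0],[255,-0.136,0,0,0,0,0],[255,-0.145,0,0,0,0,0]])

```text
time: 13.55
tool_pos: [396.5, 281.3, 287.0]
tcp_rot: [24.3, 89.8, 29.2]
ft_force: [-0.8, -0.0, -1.5]
finger_gap: 32.3
```

Emit:
drive_tool(deltas=[[255,0,-0.002,0.002,0,0,0],[255,0,-0.007,0.006,0,0,0],[255,0,-0.015,0.013,0,0,0],[255,0,-0.026,0.022,0,0,0],[255,0,-0.039,0.033,0,0,0],[255,0,-0.053,0.045,0,0,0],[255,0,-0.068,0.057,0,0,0],[255,0,-0.083,0.07,0,0,0],[255,0,-0.098,0.083,0,0,0],[255,0,-0.113,0.095,0,0,0]])

```text
time: 14.38
tool_pos: [500.8, 174.6, 282.5]
tcp_rot: [-164.6, 89.9, -159.7]
ft_force: [0.6, 0.3, -1.7]
finger_gap: 31.9
```

Emit:
drive_tool(deltas=[[255,0,-0.015,0.012,0,0,0],[255,0,-0.03,0.025,0,0,0],[255,0,-0.045,0.038,0,0,0],[255,0,-0.06,0.051,0,0,0],[255,0,-0.074,0.063,0,0,0],[255,0,-0.087,0.074,0,0,0],[255,0,-0.098,0.083,0,0,0],[255,0,-0.106,0.09,0,0,0],[255,0,-0.111,0.094,0,0,0],[255,0,-0.112,0.095,0,0,0]])

```text
time: 15.22
tool_pos: [604.8, 71.9, 283.5]
tcp_rot: [-174.8, 89.9, -170.0]
ft_force: [0.1, 0.1, -2.2]
finger_gap: 32.1
```

```bash
python3 - <<'E'
from h import *
d=save(['wrist','side','top'],'n')
E
python3 plan.py 605.3 73 160 94.9
```

```text
t 15.37 pos [604.1  73.4 284.2] F [-0.3  0.5 -1.3] gap 32.2
x [-0.  0. -1.] y [-0.085  0.996  0.   ] z [ 0.996  0.085 -0.   ] yheading 94.9 q [  2.1   7.8  77.1   0.   95.1 -92.8]
shift [ 0.1242 -0.0006  0.0012]
94.9 rotvec [ 0.0001 -0.0003 -0.0003]
274.9 rotvec [-3.1415e+00  5.0000e-04 -5.0000e-04]
```

View pics/wrist_n.png

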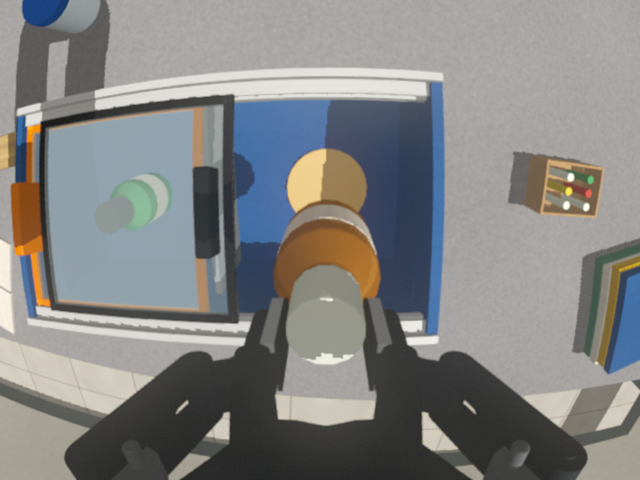

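View pics/side_n.png

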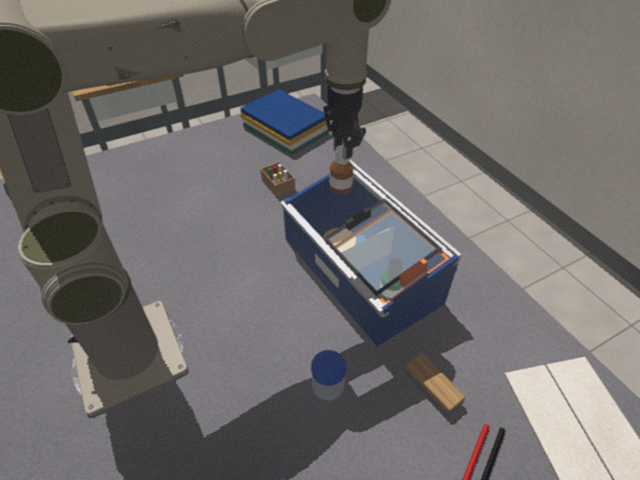

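The bottle is upright and lined up with the pad: both are at column 327 in the wrist view. Lowering.

Emit:
drive_tool(deltas=[[255,0.004,0,0.001,0,0,0],[255,0.014,0,0.001,0,0,0],[255,0.028,0,0.001,0,0,0],[255,0.044,0,0.001,0,0,0],[255,0.06,0,0.001,0,0,0],[255,0.076,0,0.001,0,0,0],[255,0.09,0,0.001,0,0,0],[255,0.102,0,0.001,0,0,0],[255,0.11,0,0.001,0,0,0],[255,0.114,0,0.001,0,0,0]])

```text
time: 16.2
tool_pos: [604.5, 73.1, 168.2]
tcp_rot: [177.3, 89.9, -177.8]
ft_force: [0.4, 0.3, -1.8]
finger_gap: 31.9
```

Emit:
drive_tool(deltas=[[255,0.006,0,0,0,0,0],[255,0.015,0,0,0,0,0],[255,0.025,0,0,0,0,0],[255,0.035,0,0,0,0,0],[255,0.044,0,0,0,0,0],[255,0.052,0,0,0,0,0],[255,0.058,0,0,0,0,0],[255,0.063,0,0,0,0,0],[255,0.067,0,0,0,0,0],[255,0.069,0,0,0,0,0]])

```text
time: 17.03
tool_pos: [605.3, 73.1, 100.7]
tcp_rot: [177.5, 90.0, -177.7]
ft_force: [-0.0, -0.2, -2.3]
finger_gap: 31.9
```

```bash
python3 - <<'E'
from h import *
d=save(['wrist','side','top'],'o')
f=np.hstack([cv2.resize(d['wrist']['frame'][100:400,150:450],(400,400),interpolation=2),cv2.resize(d['side']['frame'][130:280,270:420],(400,400),interpolation=2)])
cv2.imwrite('pics/o.png',f)
E
python3 plan.py 605.3 73 92 94.9
```

```text
t 17.18 pos [605.6  73.  101.5] F [ 0.1  0.2 -1.9] gap 32.2
x [ 0. -0. -1.] y [-0.085  0.996 -0.   ] z [0.996 0.085 0.   ] yheading 94.88 q [  2.1  13.1  90.3  -0.   76.5 -92.8]
shift [ 0.0095 -0.     -0.0003]
94.9 rotvec [-0.0004  0.0002  0.    ]
274.9 rotvec [ 3.1412e+00  1.0000e-04 -4.0000e-04]
```

View pics/o.png

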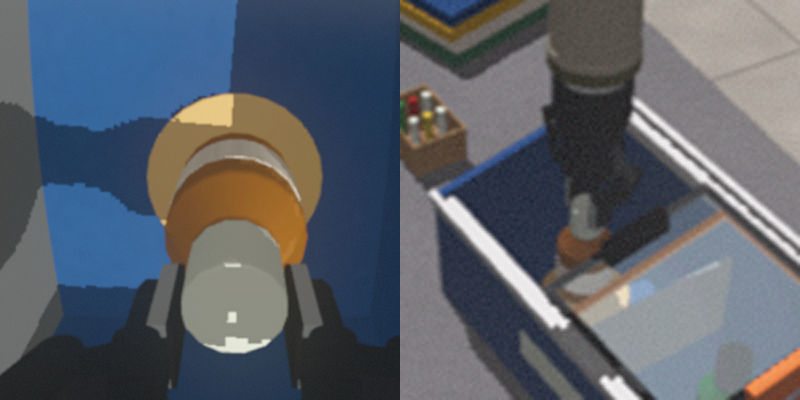

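It hangs centred over the pad with the base about 9 mm up. The last bit goes slowly, watching the force.

Emit:
drive_tool(deltas=[[255,0.001,0,0,0,0,0],[255,0.002,0,0,0,0,0],[255,0.003,0,0,0,0,0],[255,0.004,0,0,0,0,0],[255,0.005,0,0,0,0,0],[255,0.006,0,0,0,0,0],[255,0.007,0,0,0,0,0],[255,0.0075,0,0,0,0,0],[255,0.008,0,0,0,0,0],[255,0.008,0,0,0,0,0]])

```text
time: 18.02
tool_pos: [605.3, 73.1, 93.1]
tcp_rot: [178.4, 90.0, -176.8]
ft_force: [0.2, -0.4, -2.0]
finger_gap: 32.0
```

Emit:
drive_tool(deltas=[[255,0.0004,0,0,0,0,0],[255,0.0008,0,0,0,0,0],[255,0.0012,0,0,0,0,0],[255,0.0016,0,0,0,0,0],[255,0.0018,0,0,0,0,0],[255,0.0018,0,0,0,0,0],[255,0.0018,0,0,0,0,0],[255,0.0018,0,0,0,0,0],[255,0.0018,0,0,0,0,0],[255,0.0018,0,0,0,0,0]])

```text
time: 18.85
tool_pos: [605.7, 73.1, 91.9]
tcp_rot: [2.6, 90.0, 7.5]
ft_force: [0.5, -0.1, 3.0]
finger_gap: 32.1
```

```bash
for i in 1; do python3 plan.py 605.3 73 92 94.9; done
```

```text
t 18.85 pos [605.7  73.1  91.9] F [ 0.5 -0.1  3. ] gap 32.1
x [ 0.001  0.    -1.   ] y [-0.085  0.996  0.   ] z [0.996 0.085 0.001] yheading 94.89 q [  2.1  13.7  90.8   0.   75.5 -92.8]
shift [-0.0001 -0.0001 -0.0004]
94.9 rotvec [-0.0002  0.0007 -0.    ]
274.9 rotvec [ 3.1413e+00 -0.0000e+00 -1.0000e-03]
```

Contact at z 91.9, as predicted, with about 5 N of load change. I'll open gently and rise.

Emit:
drive_tool(deltas=[[155,0,0,0,0,0,0],[145,0,0,0,0,0,0],[135,0,0,0,0,0,0],[120,0,0,0,0,0,0],[105,0,0,0,0,0,0],[90,0,0,0,0,0,0],[80,0,0,0,0,0,0],[80,0,0,0,0,0,0],[80,0,0,0,0,0,0],[80,-0.001,0,0,0,0,0]])

```text
time: 19.68
tool_pos: [605.2, 73.1, 92.3]
tcp_rot: [176.3, 90.0, -178.8]
ft_force: [-0.7, -0.5, -0.3]
finger_gap: 58.4
```

Emit:
drive_tool(deltas=[[80,-0.006,0,0,0,0,0],[80,-0.014,0,0,0,0,0],[80,-0.025,0,0,0,0,0],[80,-0.04,0,0,0,0,0],[80,-0.06,0,0,0,0,0],[80,-0.085,0,0,0,0,0],[80,-0.11,0,0,0,0,0],[80,-0.135,0,0,0,0,0],[80,-0.155,0,0,0,0,0],[80,-0.165,0,0,0,0,0]])

```text
time: 20.52
tool_pos: [606.9, 73.1, 262.9]
tcp_rot: [-3.1, 89.6, 1.8]
ft_force: [1.2, 0.1, 0.8]
finger_gap: 58.6
```

```bash
python3 - <<'E'
from h import *
d=save(['wrist','side','top'],'p')
f=np.hstack([cv2.resize(d['wrist']['frame'],(533,400)),cv2.resize(d['side']['frame'][130:280,290:390],(267,400),interpolation=2)])
cv2.imwrite('pics/p.png',f)
E
python3 plan.py 599.5 -22 250 94.9
```

```text
t 20.67 pos [606.   73.1 258.7] F [-0.2  0.4 -1.5] gap 58.5
x [ 0.002  0.    -1.   ] y [-0.085  0.996 -0.   ] z [0.996 0.085 0.002] yheading 94.88 q [  2.1   8.1  79.5   0.   92.3 -92.8]
shift [ 0.0086 -0.0942 -0.0146]
94.9 rotvec [-0.0003  0.0023  0.0001]
274.9 rotvec [ 3.1413e+00  2.0000e-04 -3.7000e-03]
```

View pics/p.png

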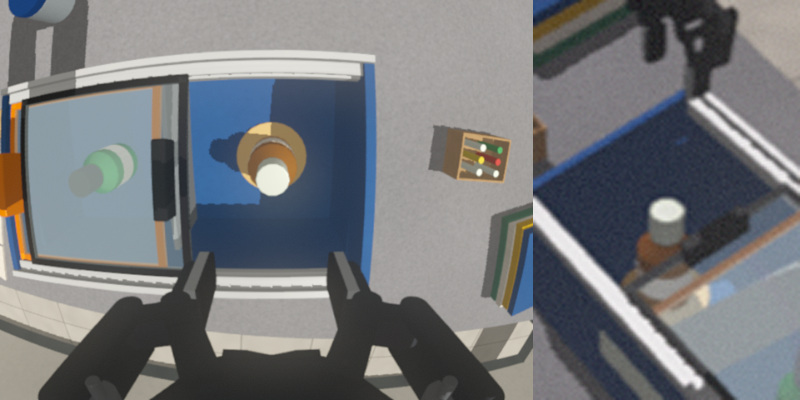

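The bottle stands upright on the pad. I'll check its position numerically before closing the door.

Run:
```python
from h import *
k=load('p');W=k['wrist']
hsv=cv2.cvtColor(W['frame'],cv2.COLOR_BGR2HSV)
m=((hsv[...,2]>180)&(hsv[...,1]<50)).astype(np.uint8); m[:170]=0;m[250:]=0;m[:,:290]=0;m[:,370:]=0
c=max(cv2.findContours(m,0,1)[0],key=cv2.contourArea); e=cv2.fitEllipse(c); print(e,onz(W,*e[0],130,True))
# pad outline in wrist: cork colour in upper part
print('pad left/right/top',[onz(W,u*640/533,v*640/533,12,True).round(1) for u,v in ((236,153),(307,153),(271,122))])
```

```text
((327.1982116699219, 215.13265991210938), (37.46014404296875, 39.812129974365234), 72.6712875366211) [604.84879822  74.72030603 130.        ]
pad left/right/top [array([604.5,  25.1,  12. ]), array([596.3, 121.9,  12. ]), array([558.4,  69.3,  12. ])]
```

Emit:
drive_tool(deltas=[[110,0,-0.008,-0.001,0,0,0],[110,0,-0.022,-0.003,0,0,0],[110,0,-0.04,-0.006,0,0,0],[110,0,-0.058,-0.009,0,0,0],[110,0,-0.074,-0.012,0,0,0],[110,0,-0.086,-0.0145,0,0,0],[110,0,-0.092,-0.0145,0,0,0],[110,0,-0.0942,-0.0145,0,0,0],[110,0,-0.0942,-0.0145,0,0,0],[110,0,-0.0942,-0.0145,0,0,0]])

```text
time: 21.5
tool_pos: [599.0, -21.7, 257.2]
tcp_rot: [126.8, 90.0, 131.7]
ft_force: [-0.1, -0.3, 0.4]
finger_gap: 48.4
```

```bash
python3 - <<'E'
from h import *
d=save(['wrist'],'q')
cv2.imwrite('pics/q.png',cv2.resize(d['wrist']['frame'][150:400,200:450],(600,600)))
E
python3 plan.py 599.5 -22 158 94.9
```

```text
t 21.55 pos [599.  -21.4 257.4] F [ 0.  -0.6 -0.6] gap 48.5
x [-0.  0. -1.] y [-0.086  0.996  0.   ] z [ 0.996  0.086 -0.   ] yheading 94.92 q [  -7.     6.5   81.3    0.    92.2 -101.9]
shift [ 0.0994 -0.0007  0.0004]
94.9 rotvec [ 0.0003 -0.0001 -0.0003]
274.9 rotvec [-3.1413e+00  5.0000e-04 -2.0000e-04]
```

View pics/q.png

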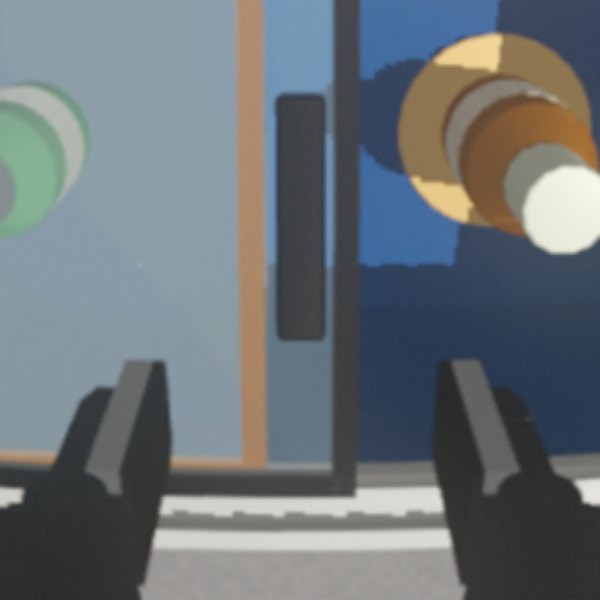

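The pull, at crop columns 277–325, lies between the open fingers. Descending and gripping.

Emit:
drive_tool(deltas=[[110,0.008,-0.0006,0,0,0,0],[110,0.024,-0.0006,0,0,0,0],[110,0.042,-0.0006,0,0,0,0],[110,0.06,-0.0006,0,0,0,0],[110,0.076,-0.0006,0,0,0,0],[110,0.088,-0.0006,0,0,0,0],[110,0.094,-0.0006,0,0,0,0],[110,0.097,-0.0006,0,0,0,0],[110,0.098,-0.0006,0,0,0,0],[110,0.098,-0.0006,0,0,0,0]])

```text
time: 22.38
tool_pos: [599.5, -22.6, 160.1]
tcp_rot: [-11.7, 89.9, -6.8]
ft_force: [-0.5, 0.9, -0.0]
finger_gap: 48.9
```

Emit:
drive_tool(deltas=[[140,0,0,0,0,0,0],[170,0,0,0,0,0,0],[190,0,0,0,0,0,0],[205,0,0,0,0,0,0],[255,0,0,0,0,0,0],[255,0,0,0,0,0,0],[255,0,0,0,0,0,0],[255,0,0,0,0,0,0],[255,0,0,0,0,0,0],[255,0,0,0,0,0,0]], squeeze=25)

```text
time: 23.22
tool_pos: [599.3, -22.0, 160.1]
tcp_rot: [39.4, 89.9, 44.3]
ft_force: [-1.8, 3.9, 5.1]
finger_gap: 13.1
```

```bash
python3 plan.py 585 138.7 158 94.9
```

```text
t 23.22 pos [599.3 -22.  160.1] F [-1.8  3.9  5.1] gap 13.1
x [ 0.001  0.001 -1.   ] y [-0.085  0.996  0.001] z [0.996 0.085 0.001] yheading 94.9 q [  -7.     8.9   88.8    0.    82.3 -101.9]
shift [ 0.0022  0.1614 -0.0005]
94.9 rotvec [ 0.0001  0.0008 -0.0006]
274.9 rotvec [-3.1415e+00  1.0000e-03  1.2000e-03]
```

Emit:
drive_tool(deltas=[[255,0,0.003,0,0,0,0],[255,0,0.01,0,0,0,0],[255,0,0.022,0,0,0,0],[255,0,0.035,0,0,0,0],[255,0,0.048,0,0,0,0],[255,0,0.061,0,0,0,0],[255,0,0.074,0,0,0,0],[255,0,0.087,0,0,0,0],[255,0,0.1,0,0,0,0],[255,0,0.11,0,0,0,0]])

```text
time: 24.05
tool_pos: [589.7, 87.3, 160.1]
tcp_rot: [-68.8, 89.9, -64.0]
ft_force: [-2.7, -2.0, 6.0]
finger_gap: 13.1
```

Emit:
drive_tool(deltas=[[255,0,0.01,0,0,0,0],[255,0,0.02,0,0,0,0],[255,0,0.03,0,0,0,0],[255,0,0.038,0,0,0,0],[255,0,0.044,0,0,0,0],[255,0,0.048,0,0,0,0],[255,0,0.051,0,0,0,0],[255,0,0.053,0,0,0,0],[255,0,0.0535,0,0,0,0],[255,0,0.0535,0,0,0,0]])

```text
time: 24.88
tool_pos: [585.1, 139.4, 160.1]
tcp_rot: [-89.9, 89.9, -85.1]
ft_force: [-4.2, -3.8, 7.5]
finger_gap: 13.0
```

```bash
python3 - <<'E'
from h import *
d=save(['side','top'],'r')
f=np.hstack([cv2.resize(d['top']['frame'][130:280,230:480],(500,300),interpolation=2),cv2.resize(d['side']['frame'][130:350,260:470],(300,300),interpolation=2)])
cv2.imwrite('pics/r.png',f)
E
python3 plan.py 585 138.7 158 94.9
```

```text
t 24.98 pos [585.1 139.4 160.1] F [-3.4 -4.2  7.4] gap 12.9
x [ 0.    -0.002 -1.   ] y [-0.085  0.996 -0.002] z [ 0.996  0.085 -0.   ] yheading 94.85 q [  8.6   9.2  88.5  -0.1  82.3 -86.3]
shift [ 0.0021 -0.0007 -0.0001]
94.9 rotvec [-0.0008 -0.0001  0.0018]
274.9 rotvec [3.1408e+00 2.9000e-03 1.0000e-04]
```

View pics/r.png

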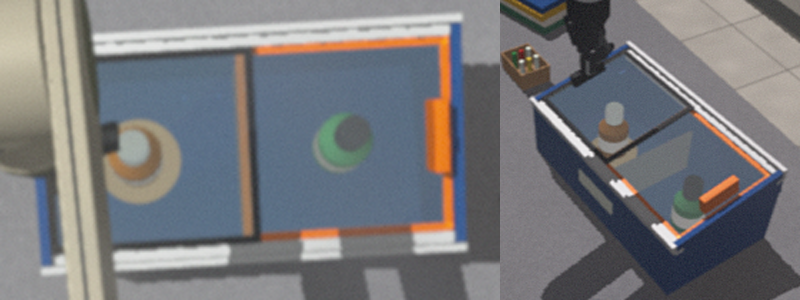

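The door is at the shut position (161.6 mm travel). I'll push a few mm more to confirm the stop.

Emit:
drive_tool(deltas=[[255,0,0.001,0,0,0,0],[255,0,0.002,0,0,0,0],[255,0,0.003,0,0,0,0],[255,0,0.003,0,0,0,0],[255,0,0.003,0,0,0,0],[255,0,0.003,0,0,0,0],[255,0,0.003,0,0,0,0],[255,0,0.003,0,0,0,0],[255,0,0.003,0,0,0,0],[255,0,0.003,0,0,0,0]])

```text
time: 25.82
tool_pos: [585.1, 139.5, 160.1]
tcp_rot: [-94.0, 89.7, -89.2]
ft_force: [-3.7, -15.5, 8.2]
finger_gap: 13.0
```

It's at the stop: 15 N with no further motion. I'll relax the push, release and rise.

Emit:
drive_tool(deltas=[[255,0,-0.0015,0,0,0,0],[255,0,-0.003,0,0,0,0],[190,0,-0.003,0,0,0,0],[150,0,-0.003,0,0,0,0],[110,0,-0.003,0,0,0,0],[110,0,-0.003,0,0,0,0],[110,0,-0.003,0,0,0,0],[110,0,-0.003,0,0,0,0],[110,-0.01,-0.003,0,0,0,0],[110,-0.025,-0.003,0,0,0,0]])

```text
time: 26.65
tool_pos: [583.9, 140.1, 183.2]
tcp_rot: [-176.1, 89.8, -171.2]
ft_force: [-0.5, 0.1, -0.0]
finger_gap: 48.6
```

Emit:
drive_tool(deltas=[[110,-0.02,0,0,0,0,0],[110,-0.04,0,0,0,0,0],[110,-0.065,0,0,0,0,0],[110,-0.09,0,-0.01,0,0,0],[110,-0.11,0.02,-0.03,0,0,0],[110,-0.12,0.045,-0.05,0,0,0],[110,-0.12,0.075,-0.07,0,0,0],[110,-0.12,0.1,-0.09,0,0,0],[110,-0.12,0.12,-0.1,0,0,0],[110,-0.12,0.13,-0.1,0,0,0]])

```text
time: 27.48
tool_pos: [472.6, 263.6, 306.2]
tcp_rot: [43.7, 89.9, 48.7]
ft_force: [0.4, -0.3, -0.5]
finger_gap: 48.3
```

Emit:
drive_tool(deltas=[[110,0,0.02,-0.01,0,0,0],[110,0,0.04,-0.02,0,0,0],[110,0,0.06,-0.03,0,0,0],[110,0,0.08,-0.04,0,0,0],[110,0,0.1,-0.05,0,0,0],[110,0,0.115,-0.06,0,0,0],[110,0,0.12,-0.06,0,0,0],[110,0,0.12,-0.06,0,0,0],[110,0,0.12,-0.06,0,0,0],[110,0,0.12,-0.06,0,0,0]])

```text
time: 28.32
tool_pos: [405.3, 375.0, 304.6]
tcp_rot: [-57.6, 90.0, -52.8]
ft_force: [0.3, 1.5, -0.4]
finger_gap: 48.7
```

```bash
python3 - <<'E'
from h import *
d=save(['side','top'],'s')
a=load('a')
for n in ('top','side'):
    df=cv2.absdiff(a[n]['frame'],d[n]['frame']).max(2); cv2.imwrite(f'pics/diff_{n}.png',df)
T=d['top']
f=np.hstack([cv2.resize(T['frame'][130:280,230:480],(500,300),interpolation=2),cv2.resize(d['side']['frame'][130:350,260:470],(300,300),interpolation=2)])
cv2.imwrite('pics/s.png',f)
# door edge/pull columns before-after on a row profile
for r in (200,208): print([int(x) for x in a['top']['frame'][r,244:272].mean(1)],[int(x) for x in T['frame'][r,244:272].mean(1)])
for r in (180,230): print([int(x) for x in a['top']['frame'][r,344:364].mean(1)],[int(x) for x in T['frame'][r,344:364].mean(1)])
E
python3 plan.py 585 138.7 158 94.9
```

```text
[145, 136, 122, 109, 104, 105, 100, 85, 71, 68, 71, 69, 67, 70, 69, 68, 69, 64, 64, 79, 103, 113, 114, 113, 114, 112, 112, 114] [145, 142, 122, 110, 106, 110, 99, 89, 75, 70, 73, 67, 72, 76, 70, 70, 70, 64, 62, 81, 103, 112, 113, 119, 113, 116, 114, 116]
[148, 142, 133, 116, 110, 107, 109, 95, 79, 73, 69, 71, 72, 73, 72, 69, 65, 64, 65, 68, 87, 105, 112, 113, 113, 112, 112, 114] [149, 146, 138, 118, 112, 108, 103, 95, 81, 75, 75, 73, 75, 74, 73, 70, 70, 64, 64, 70, 90, 108, 116, 116, 115, 116, 117, 115]
[112, 111, 112, 118, 120, 127, 132, 128, 122, 97, 77, 70, 78, 93, 107, 114, 111, 112, 114, 113] [114, 117, 119, 123, 124, 134, 135, 133, 123, 101, 80, 71, 80, 96, 111, 115, 116, 113, 117, 116]
[111, 112, 110, 112, 111, 117, 119, 123, 129, 125, 127, 111, 82, 66, 69, 84, 104, 109, 112, 110] [112, 115, 116, 114, 114, 116, 121, 124, 131, 129, 127, 115, 85, 66, 69, 85, 108, 116, 114, 114]
t 28.42 pos [405.2 374.9 304.6] F [0.6 0.1 0.1] gap 48.5
x [ 0. -0. -1.] y [-0.084  0.996 -0.   ] z [0.996 0.084 0.   ] yheading 94.8 q [ 37.5  -1.1  84.3  -0.   96.8 -57.3]
shift [ 0.1467 -0.2504  0.1594]
94.9 rotvec [-0.0017  0.0002  0.0002]
274.9 rotvec [ 3.1399e+00  4.0000e-04 -2.0000e-04]
```

View pics/s.png

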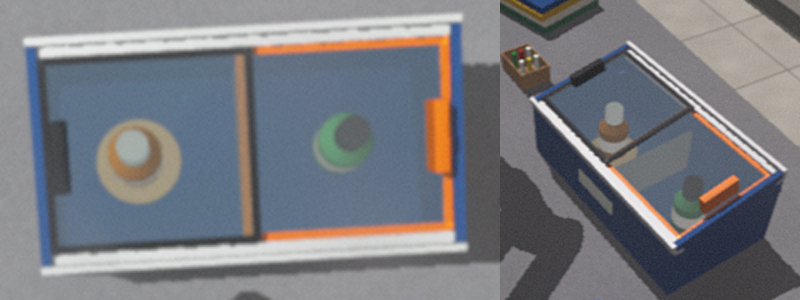

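View pics/top_s.png

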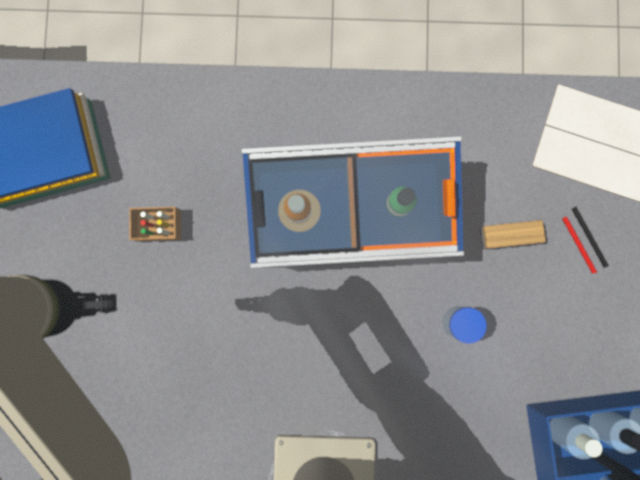

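The left door's pull and edge profiles match the starting image to within a pixel. The bottle is upright on the pad, and the right door, stored bottle, jar, chalk and eraser look unmoved. Handing in.

```bash
python3 -c "
from bench import hand_in; print(hand_in())"
```

```text
the job is handed in; nothing more can be done
None
```

The amber bottle is standing upright on the cork pad in the left bay, both doors are shut, and I handed the job in at about 28 s of the 64 s allowed. I slid the left door open to its stop, carried the bottle over by its cap and set it down with about a 5 N load change. Then I slid the door back to its stop and moved the arm clear.

**What the last checks showed:**
- **Bottle:** measured about 1–2 mm from the pad's centre, against roughly 19 mm of margin.
- **Left door:** it travelled about 161 mm each way. At the shut stop it took about 15 N with no further movement, and its edges match the starting image to within a pixel.
- **Everything else:** by eye, the right door, stored bottle, jar, chalk box and eraser look unmoved in the final pictures.

**What disagreed:**
- **First grip on the pull missed:** the fingertips looked about 15–20 mm short of the reported tool point, so they closed above the pull without moving it. I went about 15 mm lower and gripped it.
- **Light contact:** I saw about 5–8 N vertical force while gripping the pull.
- **Camera offset:** the wrist camera read about 3 mm higher in y than the top camera, so I aimed between the two.

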